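# Put the water probe away in its case

### The job

Put the water probe away. First lift the case's lid open until it leans back on its stop; then draw the probe out of the upright holder, lay it down flat on the bench mat and let go of it, then take it again from above and lay it in the open case, head in the wide notch and foot in the narrow one. It is delicate: never let it drop or topple, and leave the holder standing and the other things on the bench alone.

Things in the scene. Friction and masses are not known exactly. Their poses are not given: they have to be found in the camera images.
- probe: water probe, 180 mm long, about 120 g. z axis lengthwise, foot to head; origin where the shaft enters the head. White flat head from z 0 to +70, 30 wide (its x), 18 thick (its y); grey shaft 12 diameter down to z -110. Balance point z = +8. At the start it leans 0.3 rad in the holder, along its y, its x level. Held by the head's narrow sides, it swivels between the fingers if its foot is pushed.
- probe_foot (a point): centre of the foot's end face (probe z = -110). The last 15 mm of the shaft is a round white guard of 18 diameter. At the start it stands on the holder's inner floor, at one side; the shaft rests on the rim at the other. Lying on a level surface the probe rests on a 30 mm wide face of the head and on this guard, axis 9 mm up.
- probe_head (a point): centre of the head's end face (probe z = +70)
- cup: upright grey plastic holder, loose, about 0.6 kg: a disc foot 80 diameter and 12 high that carries a round cup of 48 outside and 40 inside diameter, inner floor 12 mm and rim 97 mm above the bench. Origin at the centre of its underside.
- cup_rim (a point): centre of the holder's mouth, 97 mm above the bench
- mat: grey rubber bench mat, fixed, 240 (its x) by 200 (its y), 3 thick. Origin at the centre of its underside.
- case: grey plastic case, fixed, 122 (its x) by 220 (its y), 45 high without lid, walls and floor 5 thick; origin under its centre, front looks to its -x, hinge at +x. Inside, a dark foam block at each y end, full inner width, with a notch; between them only the floor. Stowed, the probe lies along y, head to +y, axis 26 mm above the underside, origin at about y = +20 (15 mm either way fits).
- head_notch (a point): middle of the floor of the wide notch, 38 wide along the case's x, 16 deep, in the foam block from y = +65 to +105 of the case; floor 17 mm and block top 33 mm above the case's underside
- foot_notch (a point): middle of the floor of the narrow notch, 26 wide along the case's x, 16 deep, in the foam block from y = -105 to -65 of the case; heights as in the wide one
- lid (a joint): angle of the case's flat lid (122 by 220, 8 thick, about 0.18 kg) about the hinge on the case's far, +x, top edge: 0 shut, 1.75 on its stop, leaning back. Free hinge: it falls shut below about 1.55 and falls back on its stop above.
- lid_tab (a point): grip point on the steel tab in the middle of the lid's front edge. Tab 25 wide (along the hinge), 8 thick, 45 long beyond the lid's edge, nothing under it. This point lies 32 beyond that edge, mid-thickness, 154 mm from the hinge line. Pinched by its 25 mm width the tab swivels between the fingers as the lid turns.
- lid_hinge (a point): on the hinge axis (parallel to the case's y), in the middle of the case's far top edge: case x = +61, y = 0, z = 45; it lies 4 mm below the shut lid's mid-thickness
- wash_bottle: bystander: white plastic bottle 54 diameter, 120 high; origin under its centre
- jar: bystander: amber jar 64 diameter, 70 high; origin under its centre
- basket: bystander: open blue plastic basket 110 by 150, 50 high; origin under its centre
Not all that is in view belongs to the job. There is more than one size of the probe; the one meant has the size given above.

How it is judged (in metres and radians):
On the way, in this order (a step that is already met when the one before it is completed fails the run):
1. the lid is open and rests on its stop (value of joint lid above 1.7 rad), for 0.2 s.
2. the probe lies flat on the mat, let go (x of probe in the frame of mat between -0.12 and 0.12 m and y of probe in the frame of mat between -0.1 and 0.1 m and height (world z) of probe below 0.022 m and angle between probe's own z axis and vertical between 1.45 and 1.7 rad and contact force between the fingers and probe below 0.1 N and linear speed of probe below 0.03 m/s), for 0.2 s.
At the end, for the whole second after the job is handed in: Probe at rest in both case notches, head at the wide one: axis under 31 mm above the case underside at head and foot, within 12 mm of its middle line, 22 mm of its place lengthwise, 0.12 rad of its y axis. Lid on its stop (over 1.7 rad). Holder upright (0.1 rad) (x of probe in the frame of case between -0.012 and 0.012 m and y of probe in the frame of case between -0.002 and 0.042 m and y of probe_head in the frame of case above 0.06 m and z of each of probe_head, probe_foot in the frame of case below 0.031 m and angle between the z axis of probe and the y axis of case, either way round below 0.12 rad and linear speed of probe below 0.02 m/s and value of joint lid above 1.7 rad and angle between cup's own z axis and vertical below 0.1 rad); the robot touches nothing.
It fails at once if the probe falls: it moves faster than 0.6 m/s while no finger touches it (contact force between the fingers and probe below 0.05 N and linear speed of probe above 0.6 m/s).
It fails at once if the holder is knocked over (tilted over 0.5 rad) (angle between cup's own z axis and vertical above 0.5 rad).
It fails at once if the bottle, jar or basket is moved by more than 30 mm (distance of any of wash_bottle, jar, basket from where it was at the start of the episode above 0.03 m).
It also fails if it takes over 69 s, if anything falls off the work surface, if the arm or the gripper's body presses on something with over 40 N, if the wrist force passes 120 N, or if a joint passes its speed limit or range.

### The arm

A 6-joint arm with a two-finger parallel gripper is mounted at the origin on the work surface. World frame = base frame: x ahead of the robot, y to its left, z up, the work surface at z = 0. Lengths are in m, angles in degrees, forces in N, time in s.
With the tool pointing down it reaches from about 0.325 to 0.775 m from the base axis. Payload 9.3 kg.
Tool frame: the origin (TCP) lies at the very end of the fingers, on their centre line; the grasp point (between the pads) lies env.grip_depth behind it (env.grip_depth is the distance from the TCP to the grasp point, in m); z points along the fingers, y is the direction in which the jaws open and shut (so a half turn about z gives the same grasp; the last joint's range is limited). The gripper opens to 85 mm and grips with 20 to 120 N. Pads are 22 mm wide; open, the fingers measure 114 mm over their backs; the gripper's body (76 mm by 85 mm) begins 54 mm behind the grasp point. The pads swing forward as they close: fully open they stand 13 mm farther back than shut.
Start: joints at [56.975, 14.817, 1.232, 76.415, 0, 81.257], TCP at [0.226, 0.501, 0.231] pointing down, gripper open.
Joint ranges: [-174.27, 174.27], [-52.1, 104.24], [-59.71, 78.15], [-110.17, 111.67], [-87.03, 83.33], [-180, 180]. Speed limits (degrees/s): [127.2, 127.2, 159.86, 180, 180, 180].

### API

Orientations are given as [roll, pitch, yaw] about the fixed x, y, z axes, in that order (R = Rz(yaw) Ry(pitch) Rx(roll)).
In Python, from station import monitor, viewer, env gives the robot as it stands.
- The arm moves only by the tool servo_tool, never from a script. Its argument "increments" is a list of rows, each an object with "delta_pos": the shift along the tool's x, y, z in m, a list of three; "yaw": the turn about the tool's z in degrees; "gripper": the finger opening in m, from 0 to 0.0854. A call has 1 to 8 rows; each row shifts and turns the pose as measured when the row begins, along the tool's axes as they then stand; what a row does not reach is not made up. A row lasts 1/12 s, in which the tool goes at most 41.7 mm and 7.16 degrees, less where a joint would pass 70% of its speed; a pose out of reach is approached as far as the arm can. A call is refused whole if a number of a shift passes 0.0417 or a number of a turn 7.16, either way. A call with a gripper value outside its range is refused whole. The fingers move at their own pace and stop on an object; "force" is the grip in N (left out, the last holds). Time passes only in rows, so rows that do not move let the fingers close. It gives the time, the measured TCP pose, the force and the opening at its end, in the units of the state.
- monitor.get_state(): the state, without advancing time (a new reading comes with each control period).
- viewer.get_image(name): name is "side" or "top" or "wrist"; returns the picture (480x640x3 uint8, red, green, blue); there is no depth.
- viewer.camera_info(name): a dict with "K" (3x3 intrinsics, pixels), "world_from_camera" (4x4, takes a point from camera to world coordinates). Camera axes: x right, y down, z forward; pixel columns grow to the right and rows downward; lengths in m; the calibration is good to about 2 mm. A picture is of the moment at which its call begins: read the wrist's pose just before it. camera_info takes no time and is no camera call; for the wrist camera it gives the pose at the moment of the call.
- env.sign_off(): hands the job in, once; it reports no verdict.
The state is a dict: "clock": time; "joints": joint angles; "dq": joint speeds; "joint_efforts": joint torques, N m; "position": TCP position; "ee_rot": TCP orientation; "ft_force": force on the tool from outside, world axes, zero at the start; "torque": the same for the moment, N m; "grip_width": finger opening in m.
Only numpy, scipy, OpenCV 4.12 (cv2) and the standard library are available. Lean on these libraries where they do the work, as an engineer would, in place of code of your own. Each camera call takes 0.05 s, during which the arm holds its last target. There are 200 camera calls.

## Working session

There is one attempt and no reset: what is moved stays moved. The work goes in short steps, Python scripts to look and compute and a tool call to move; the robot and the scene stay as the last step left them, time stands still between calls to the robot, and variables do not carry over. Pictures are saved under pics/ and viewed, about 8 in all and at most 12, crops included, and the job is handed in when it is done.

Besides the shell and the picture viewer there is one more tool, called as name([rows], argument=value, ...), one row to a line, values as JSON. servo_tool: Moves the arm, as the interface text tells. Its arguments: {"type":"object","properties":{"increments":{"type":"array","items":{"type":"object","properties":{"delta_pos":{"type":"array","items":{"type":"number"}},"yaw":{"type":"number"},"gripper":{"type":"number"}}}},"force":{"type":"number"}},"required":["increments"]}

```bash
mkdir -p pics; ls; python3 - <<'E'
from station import monitor, viewer, env
import cv2,numpy as np
print(env.grip_depth, monitor.get_state())
for n in ("side","top"):
    im=viewer.get_image(n); cv2.imwrite(f"pics/{n}0.png",im[:,:,::-1])
    i=viewer.camera_info(n); print(n,np.round(i["K"],1).tolist(),np.round(i["world_from_camera"],4).tolist())
E
```

```text
pics
0.0187 {'clock': 0.0, 'joints': array([5.69750454e+01, 1.48515766e+01, 1.19024257e+00, 7.64163232e+01,
       7.86984310e-04, 8.12573770e+01]), 'dq': array([ 0.09212629,  0.04758047, -0.05345338, -0.03972547, -0.00780479,
       -0.01041802]), 'joint_efforts': array([-3.03220346e-03, -5.55647349e+01,  3.44531679e+01,  1.36380165e-02,
       -3.33606868e-04, -2.05232755e-05]), 'position': array([0.22601872, 0.50110739, 0.23066177]), 'ee_rot': array([-1.79923365e+02, -1.25814401e-02,  1.55717659e+02]), 'ft_force': array([0.57795262, 0.09068277, 0.58135856]), 'torque': array([-0.05729917, -0.03791854,  0.00079314]), 'grip_width': 0.08541850950291703}
side [[485.4, 0.0, 318.3], [0.0, 485.4, 241.9], [0.0, 0.0, 1.0]] [[0.9666, -0.1454, 0.2108, 0.3173], [-0.256, -0.5698, 0.7809, -1.0931], [0.0065, -0.8088, -0.588, 0.8994], [0.0, 0.0, 0.0, 1.0]]
top [[501.9, 0.0, 311.4], [0.0, 501.9, 235.7], [0.0, 0.0, 1.0]] [[0.0124, -0.9841, 0.1773, 0.3915], [-0.9994, -0.0178, -0.0293, -0.0793], [0.032, -0.1768, -0.9837, 1.2563], [0.0, 0.0, 0.0, 1.0]]
```

View pics/top0.png

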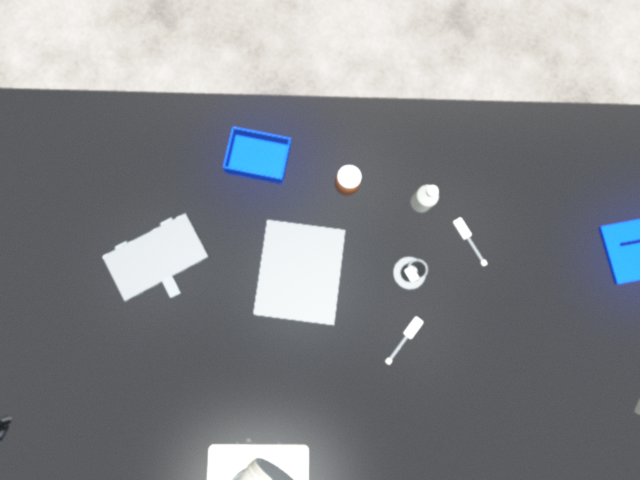

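View pics/side0.png

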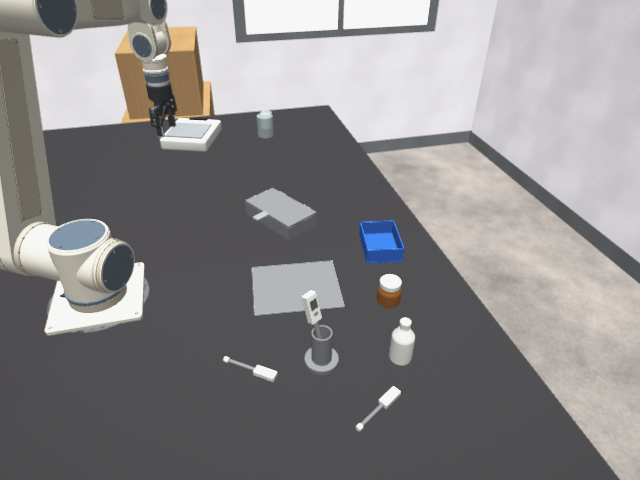

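In the top view the case lid spans (105..207, 215..298) with its tab at (171,287), the mat is centred at (300,272) and the holder is at (410,272). There are three candidate probes: the one standing in the holder at top (411,272) / side (314,305), and two lying at top (470,242) and (404,341). The task's probe stands in the holder, so I'll measure all three lengths and enlarge that one.

```bash
cat > h.py <<'E'
from station import monitor, viewer, env
import cv2,numpy as np
def P(n):
    i=viewer.camera_info(n); return np.array(i["K"]),np.array(i["world_from_camera"])
def ray(n,uv,cam=None):
    K,T=cam or P(n); d=T[:3,:3]@np.linalg.solve(K,[uv[0],uv[1],1]); return T[:3,3],d
def onz(n,uv,z,cam=None):
    o,d=ray(n,uv,cam); return o+d*(z-o[2])/d[2]
def proj(n,p,cam=None):
    K,T=cam or P(n); q=K@(T[:3,:3].T@(np.array(p)-T[:3,3])); return q[:2]/q[2]
def tri(a,b):
    A=[];B=[]
    for o,d in (a,b):
        d=d/np.linalg.norm(d); M=np.eye(3)-np.outer(d,d); A.append(M);B.append(M@o)
    p=np.linalg.solve(sum(A),sum(B)); return p
E
python3 - <<'E'
from h import *
np.set_printoptions(precision=4,suppress=True)
t=cv2.imread('pics/top0.png'); s=cv2.imread('pics/side0.png'); g=cv2.cvtColor(t,cv2.COLOR_BGR2GRAY)
hsv=cv2.cvtColor(t,cv2.COLOR_BGR2HSV)
m=((g>120)).astype(np.uint8)
cs,_=cv2.findContours(m,cv2.RETR_EXTERNAL,cv2.CHAIN_APPROX_NONE)
for c in cs:
    a=cv2.contourArea(c)
    if a<60: continue
    x,y,w,h=cv2.boundingRect(c)
    if y<110 or y>400: continue
    r=cv2.minAreaRect(c); b=cv2.boxPoints(r)
    z=.053 if x<220 else .003
    print((x,y,w,h),a,'box',b.round(1).tolist()); W=np.array([onz('top',q,z) for q in b]); print(W[:,:2].round(4).tolist(),'ctr',W.mean(0),'sides',np.linalg.norm(W[0]-W[1]),np.linalg.norm(W[1]-W[2]))
# lid: erode away tab
x0=cv2.resize(t[235:315,370:450],None,fx=5,fy=5,interpolation=cv2.INTER_CUBIC)
x1=cv2.resize(s[280:380,275:375],None,fx=4,fy=4,interpolation=cv2.INTER_CUBIC)
x2=cv2.resize(t[205:305,95:215],None,fx=3.33,fy=4,interpolation=cv2.INTER_CUBIC)
cv2.imwrite('pics/c1.png',np.hstack([x0,x1]))
E
```

```text
(384, 315, 40, 51) 444.0 box [[380.8999938964844, 360.29998779296875], [414.8999938964844, 313.5], [425.29998779296875, 321.1000061035156], [391.29998779296875, 367.79998779296875]]
[[0.3115, -0.29], [0.4254, -0.3763], [0.4072, -0.4018], [0.2939, -0.3152]] ctr [ 0.3595 -0.3458  0.003 ] sides 0.14286365581084673 0.031374663696118646
(392, 256, 37, 35) 933.5 box [[387.6000061035156, 283.20001220703125], [398.3999938964844, 250.8000030517578], [431.1000061035156, 261.70001220703125], [420.29998779296875, 294.1000061035156]]
[[0.4998, -0.3092], [0.5824, -0.338], [0.5559, -0.4208], [0.4737, -0.3911]] ctr [ 0.5279 -0.3648  0.003 ] sides 0.0874823526659662 0.08698784312422624
(601, 219, 39, 65) 1743.0 box [[600.5, 225.3000030517578], [638.7999877929688, 218.1999969482422], [650.0999755859375, 278.1000061035156], [611.7000122070312, 285.29998779296875]]
[[0.6582, -0.8671], [0.6793, -0.9709], [0.5229, -0.9837], [0.503, -0.882]] ctr [ 0.5909 -0.9259  0.003 ] sides 0.10589310884357978 0.15695537360885908
(252, 219, 94, 108) 8020.5 box [[251.3000030517578, 315.79998779296875], [263.6000061035156
[... 1036 characters left out ...]
-0.4207], [0.7337, -0.4626], [0.6714, -0.4007]] ctr [ 0.7242 -0.4107  0.003 ] sides 0.08831042122687004 0.06049072059256913
(336, 164, 27, 27) 536.0 box [[336.0, 164.0], [362.0, 164.0], [362.0, 190.0], [336.0, 190.0]]
[[0.8086, -0.1784], [0.8101, -0.2465], [0.7399, -0.2461], [0.7385, -0.1787]] ctr [ 0.7743 -0.2124  0.003 ] sides 0.06811026501916058 0.07022001087059762
(223, 126, 68, 53) 2507.0 box [[222.1999969482422, 167.1999969482422], [230.60000610351562, 124.9000015258789], [290.79998779296875, 137.0], [282.29998779296875, 179.3000030517578]]
[[0.7931, 0.1166], [0.9093, 0.0995], [0.8799, -0.0592], [0.7642, -0.0396]] ctr [0.8366 0.0294 0.003 ] sides 0.11749179090824961 0.16140392794885103
```

View pics/c1.png

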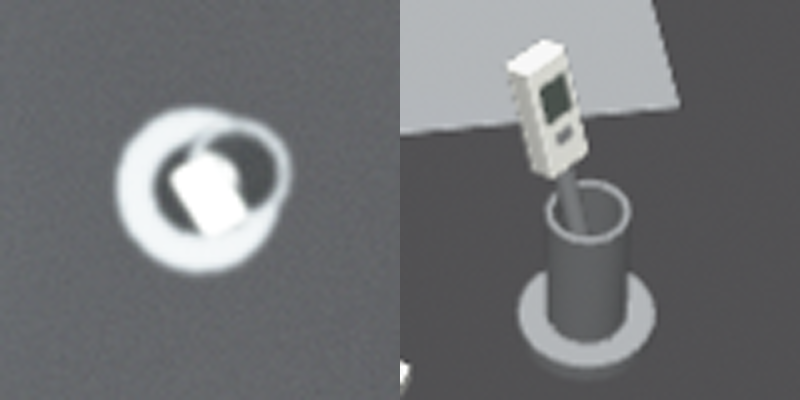

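The holder's probe is leaning; the two lying ones measure 142 mm long, so they are the wrong size. The one in the holder is meant: in the crop its head runs 120–187 mm high, as the 180 mm size predicts. Next I'll work out case, cup and lean numerically.

```bash
python3 - <<'E'
from h import *
np.set_printoptions(precision=4,suppress=True)
t=cv2.imread('pics/top0.png'); g=cv2.cvtColor(t,cv2.COLOR_BGR2GRAY)
m=((g>120)).astype(np.uint8); m[:, 220:]=0; m[:110]=0; m[400:]=0
n,l,st,_=cv2.connectedComponentsWithStats(m); m=(l==1+np.argmax(st[1:,4])).astype(np.uint8)
k=cv2.getStructuringElement(cv2.MORPH_ELLIPSE,(21,21)); o=cv2.morphologyEx(m,cv2.MORPH_OPEN,k)
c=max(cv2.findContours(o,0,1)[0],key=cv2.contourArea); r=cv2.minAreaRect(c);b=cv2.boxPoints(r)
W=np.array([onz('top',q,.053) for q in b]);print('lid',b.tolist(),W[:,:2].tolist(),W.mean(0),[np.linalg.norm(W[i]-W[i-1]) for i in range(4)])
tm=m&~cv2.dilate(o,np.ones((3,3),np.uint8)); tc=max(cv2.findContours(tm,0,1)[0],key=cv2.contourArea); print('tab',cv2.boxPoints(cv2.minAreaRect(tc)).tolist(), onz('top',cv2.minAreaRect(tc)[0],.053))
ctr=W[:,:2].mean(0)
e=W[1]-W[0] if np.linalg.norm(W[1]-W[0])>np.linalg.norm(W[2]-W[1]) else W[2]-W[1]
y=e[:2]/np.linalg.norm(e); y*=np.sign(y[1]); x=np.array([y[1],-y[0]])
print('case yaw',np.degrees(np.arctan2(x[1],x[0])),'ctr',ctr,'tabpt',ctr-x*(61+32)/1000,'hinge',ctr+x*.061)
# cup
f=lambda x,y:(370+x/5-.4,235+y/5-.4)
s=lambda x,y:(275+(x-400)/4-.4,280+y/4-.4)
C1=onz('top',f(198,190),.012); C2=onz('top',f(243,166),.097); C3=onz('side',s(587,315),.012);C4=onz('side',s(587,211),.097)
print('cup',C1,C2,C3,C4)
H=onz('side',s(537,56),.187); O=onz('side',s(563,172),.115)
print('head',H,'orig~',O)
print('tri head',tri(ray('side',s(537,56)),ray('top',f(208,195))))
# width edge of end face, side view top face corners
for q in ((507,66),(545,40),(567,50),(531,78)): print(onz('side',s(*q),.187))
for q in ((170,178),(215,150),(247,215),(210,238)): print('T',onz('top',f(*q),.187))
E
```

```text
lid [[98.54532623291016, 253.6285400390625], [184.29124450683594, 208.89154052734375], [211.00149536132812, 260.086181640625], [125.25556945800781, 304.82318115234375]] [[0.5555817898015782, 0.39301228269557], [0.6691447785198509, 0.19604936688200242], [0.5444698049097718, 0.1252807594745143], [0.43531978809934196, 0.3205633071190104]] [0.5511 0.2587 0.053 ] [np.float64(0.14039872903812775), np.float64(0.22735642197309716), np.float64(0.14335984388617717), np.float64(0.22371633732081794)]
tab [[162.40000915527344, 284.8000183105469], [174.40000915527344, 278.8000183105469], [181.6000213623047, 293.2000427246094], [169.6000213623047, 299.2000427246094]] [0.474  0.2139 0.053 ]
case yaw 29.966476614353535 ctr [0.5511 0.2587] tabpt [0.4706 0.2123] hinge [0.604  0.2892]
cup [ 0.5263 -0.3623  0.012 ] [ 0.5287 -0.3644  0.097 ] [ 0.524  -0.3639  0.012 ] [ 0.5236 -0.3619  0.097 ]
head [ 0.5039 -0.3269  0.187 ] orig~ [ 0.5137 -0.3465  0.115 ]
tri head [ 0.5046 -0.3267  0.1868]
[ 0.4863 -0.3307  0.187 ]
[ 0.5113 -0.3153  0.187 ]
[ 0.5209 -0.3263  0.187 ]
[ 0.4966 -0.3431  0.187 ]
T [ 0.5123 -0.3105  0.187 ]
T [ 0.5248 -0.3303  0.187 ]
T [ 0.4969 -0.3434  0.187 ]
T [ 0.4868 -0.3272  0.187 ]
```

servo_tool([
  {"delta_pos": [-0.034,-0.017,0]},
  {"delta_pos": [-0.034,-0.017,0]},
  {"delta_pos": [-0.034,-0.017,0]},
  {"delta_pos": [-0.034,-0.017,0]},
  {"delta_pos": [-0.034,-0.017,0]},
  {"delta_pos": [-0.034,-0.017,0]},
  {"delta_pos": [-0.034,-0.017,0]},
  {"delta_pos": [-0.034,-0.017,0]},
])

```text
schema error: expected keys delta_pos, yaw, gripper
```

servo_tool([
  {"delta_pos": [0,0,0],"yaw": -7},
  {"delta_pos": [0,0,0],"yaw": -7},
  {"delta_pos": [0,0,0],"yaw": -7},
  {"delta_pos": [0,0,0],"yaw": -7},
  {"delta_pos": [0,0,0],"yaw": -7},
  {"delta_pos": [0,0,0],"yaw": -7},
  {"delta_pos": [0,0,0],"yaw": -7},
  {"delta_pos": [0,0,0],"yaw": -7},
])

```text
schema error: expected keys delta_pos, yaw, gripper
```

servo_tool([
  {"delta_pos": [-0.034,-0.017,0],"yaw": 0,"gripper": 0.06},
  {"delta_pos": [-0.034,-0.017,0],"yaw": 0,"gripper": 0.06},
  {"delta_pos": [-0.034,-0.017,0],"yaw": 0,"gripper": 0.06},
  {"delta_pos": [-0.034,-0.017,0],"yaw": 0,"gripper": 0.06},
  {"delta_pos": [-0.034,-0.017,0],"yaw": 0,"gripper": 0.06},
  {"delta_pos": [-0.034,-0.017,0],"yaw": 0,"gripper": 0.06},
  {"delta_pos": [-0.034,-0.017,0],"yaw": 0,"gripper": 0.06},
  {"delta_pos": [-0.034,-0.017,0],"yaw": 0,"gripper": 0.06},
])

```text
clock: 0.77
position: [0.4201, 0.2611, 0.2273]
ee_rot: [-179.7, -0.2, 156.5]
ft_force: [1.0, 0.8, 0.4]
grip_width: 0.0596
```

servo_tool([
  {"delta_pos": [0,0,0],"yaw": -7,"gripper": 0.06},
  {"delta_pos": [0,0,0],"yaw": -7,"gripper": 0.06},
  {"delta_pos": [0,0,0],"yaw": -7,"gripper": 0.06},
  {"delta_pos": [0,0,0],"yaw": -7,"gripper": 0.06},
  {"delta_pos": [0,0,0],"yaw": -7,"gripper": 0.06},
  {"delta_pos": [0,0,0],"yaw": -7,"gripper": 0.06},
  {"delta_pos": [0,0,0],"yaw": -7,"gripper": 0.06},
  {"delta_pos": [0,0,0],"yaw": -7,"gripper": 0.06},
])

```text
clock: 1.43
position: [0.4253, 0.2519, 0.2242]
ee_rot: [180.0, -0.7, -146.6]
ft_force: [0.6, 0.6, 0.2]
grip_width: 0.0601
```

servo_tool([
  {"delta_pos": [-0.003,-0.02,0.02],"yaw": 4,"gripper": 0.06},
  {"delta_pos": [-0.003,-0.02,0.02],"yaw": 0,"gripper": 0.06},
  {"delta_pos": [-0.003,-0.018,0.02],"yaw": 0,"gripper": 0.06},
  {"delta_pos": [0,0,0],"yaw": 0,"gripper": 0.06},
])

```text
clock: 1.77
position: [0.4633, 0.206, 0.1623]
ee_rot: [-180.0, -0.6, -150.0]
ft_force: [-0.8, -0.1, 1.0]
grip_width: 0.0602
```

```bash
cat >> h.py <<'E'
def to(x,y,z,yaw=None):
    s=monitor.get_state(); p=s['position']; w=s['ee_rot'][2]; dy=0
    if yaw is not None:
        dy=(yaw-w+180)%360-180; w=yaw
    w=np.radians(w); d=np.array([x,y,z])-p
    print('pose',p.round(4),s['ee_rot'].round(2),'clk',round(s['clock'],2),'grip',round(s['grip_width'],4)); print('yawcmd',round(-dy,2),'delta after yaw',np.round([d[0]*np.cos(w)+d[1]*np.sin(w), d[0]*np.sin(w)-d[1]*np.cos(w), -d[2]],4))
E
python3 - <<'E'
from h import *
to(.464,.2085,.15,209.2)
i=P('wrist'); im=viewer.get_image('wrist'); cv2.imwrite('pics/w1.png',im[:,:,::-1]); np.savez('pics/w1.npz',K=i[0],T=i[1]); print(i[0],i[1].round(4), proj('wrist',[.464,.2085,.053],i))
E
```

```text
pose [0.4633 0.206  0.1623] [-179.97   -0.59 -150.01] clk 1.77 grip 0.0602
yawcmd 0.79 delta after yaw [-0.0018  0.0019  0.0123]
[[402.48357332   0.         314.07086834]
 [  0.         402.48357332 236.1544868 ]
 [  0.           0.           1.        ]] [[-0.5     0.8354  0.2283  0.403 ]
 [ 0.866   0.4826  0.1307  0.1717]
 [-0.001   0.2631 -0.9648  0.3055]
 [ 0.      0.      0.      1.    ]] [316.56678348 239.67165078]
```

View pics/w1.png

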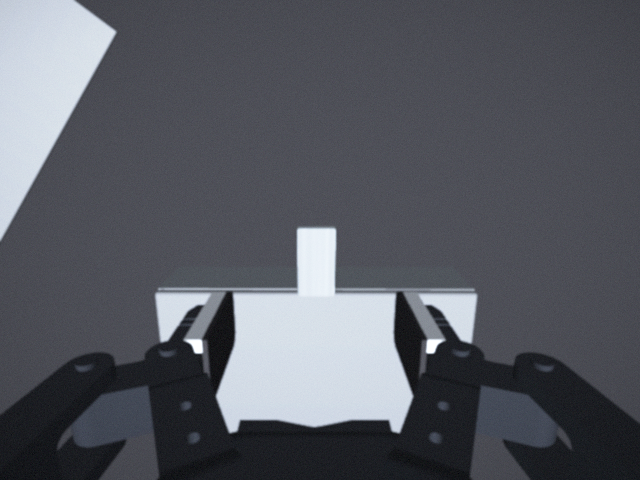

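The wrist view shows the tab from its tip at (316,228) to the lid edge at v≈293, with lid front corners (156,292) and (476,292). The edge is level in the image, so case yaw ≈ 30°.

```bash
python3 - <<'E'
from h import *
f=np.load('pics/w1.npz'); cam=(f['K'],f['T'])
q=lambda u,v,z=.053: onz('wrist',(u,v),z,cam)
a,b=q(156,292.5),q(476,292.5); t=q(316.5,228); m=q(316.5,292.5)
print('edge',a,b,np.linalg.norm(a-b),'tab tip',t,'mid',m,np.linalg.norm(t-m))
y=(b-a)[:2]/np.linalg.norm(b-a); y*=np.sign(y[1]); x=np.array([y[1],-y[0]])
mid=(a+b)[:2]/2; print('yaw',np.degrees(np.arctan2(x[1],x[0])),'tabpt',mid-.032*x,t[:2]+.013*x,'ctr',mid+.061*x,'hinge',mid+.122*x)
g=mid-.032*x; to(g[0],g[1],.049-.015,210)
E
```

```text
edge [0.55044246 0.13308872 0.053     ] [0.44219321 0.32038273 0.053     ] 0.21632602014842636 tab tip [0.45723709 0.20453042 0.053     ] mid [0.49612606 0.22706754 0.053     ] 0.04494745210618525
yaw 30.026377157642674 tabpt [0.46861239 0.21072297] [0.46849243 0.2110356 ] ctr [0.54913134 0.25726004] hinge [0.60194484 0.28778436]
pose [0.463  0.2069 0.164 ] [-179.99   -0.53 -150.02] clk 1.82 grip 0.06
yawcmd -0.02 delta after yaw [-0.0068  0.0005  0.13  ]
```

servo_tool([
  {"delta_pos": [-0.0068,0,0.03],"yaw": 0,"gripper": 0.06},
  {"delta_pos": [0,0,0.03],"yaw": 0,"gripper": 0.06},
  {"delta_pos": [0,0,0.03],"yaw": 0,"gripper": 0.06},
  {"delta_pos": [0,0,0.02],"yaw": 0,"gripper": 0.06},
  {"delta_pos": [0,0,0.015],"yaw": 0,"gripper": 0.06},
  {"delta_pos": [0,0,0],"yaw": 0,"gripper": 0.06},
])

```text
clock: 2.32
position: [0.4695, 0.2131, 0.0396]
ee_rot: [-180.0, -0.1, -150.0]
ft_force: [-0.8, -0.5, -0.2]
grip_width: 0.0595
```

```bash
python3 - <<'E'
from h import *
to(.4686,.2108,.034,210)
E
```

```text
pose [0.4695 0.2131 0.0396] [-1.7995e+02 -1.1000e-01 -1.5002e+02] clk 2.32 grip 0.0595
yawcmd -0.02 delta after yaw [ 0.0019 -0.0015  0.0056]
```

servo_tool([
  {"delta_pos": [0.002,-0.0015,0.006],"yaw": 0,"gripper": 0.06},
  {"delta_pos": [0,0,0],"yaw": 0,"gripper": 0.01},
  {"delta_pos": [0,0,0],"yaw": 0,"gripper": 0.01},
  {"delta_pos": [0,0,0],"yaw": 0,"gripper": 0.01},
  {"delta_pos": [0,0,0],"yaw": 0,"gripper": 0.01},
], force=30)

```text
clock: 2.73
position: [0.4698, 0.2112, 0.0375]
ee_rot: [-179.7, 0.1, -150.0]
ft_force: [-1.6, -3.6, -0.8]
grip_width: 0.0237
```

servo_tool([
  {"delta_pos": [-0.001,0,-0.0153],"yaw": 0,"gripper": 0.01},
  {"delta_pos": [-0.0025,0,-0.0152],"yaw": 0,"gripper": 0.01},
  {"delta_pos": [-0.004,0,-0.015],"yaw": 0,"gripper": 0.01},
  {"delta_pos": [-0.0053,0,-0.0145],"yaw": 0,"gripper": 0.01},
])

```text
clock: 3.07
position: [0.4829, 0.2186, 0.1007]
ee_rot: [-179.8, 0.4, -150.0]
ft_force: [7.3, 3.5, -7.3]
grip_width: 0.0241
```

```bash
cat >> h.py <<'E'
def arc(th, n0=(.4686,.2108,.034), R=.154, yaw=30):
    p=monitor.get_state()['position']; a=np.radians(yaw); c=np.array([np.cos(a),np.sin(a)])
    f=(p[:2]-n0[:2])@c; u=p[2]-n0[2]; cur=np.arctan2(u+.004,R-f)
    print('p',p.round(4),'cur th',round(cur,3),'radius',round(np.hypot(u+.004,R-f),4)); 
    for t in th:
        F=R-R*np.cos(t); U=R*np.sin(t)-.004; print(t,'rel',round(-(F-f),4),round(-(U-u),4))
        f,u=F,U
E
python3 - <<'E'
from h import *
s=monitor.get_state(); print(s['position'],s['grip_width'],s['ft_force'])
arc([.5,.6,.7,.8,.9,1.,1.1])
E
```

```text
[0.48293681 0.21861496 0.10072445] 0.02410390596877577 [ 7.30535832  3.50007593 -7.27372834]
p [0.4829 0.2186 0.1007] cur th 0.475 radius 0.1548
0.5 rel -0.0025 -0.0031
0.6 rel -0.008 -0.0131
0.7 rel -0.0093 -0.0123
0.8 rel -0.0105 -0.0113
0.9 rel -0.0116 -0.0102
1.0 rel -0.0125 -0.009
1.1 rel -0.0134 -0.0077
```

servo_tool([
  {"delta_pos": [-0.0085,0,-0.0155],"yaw": 0,"gripper": 0.01},
  {"delta_pos": [-0.0093,0,-0.0123],"yaw": 0,"gripper": 0.01},
  {"delta_pos": [-0.0105,0,-0.0113],"yaw": 0,"gripper": 0.01},
  {"delta_pos": [-0.0116,0,-0.0102],"yaw": 0,"gripper": 0.01},
  {"delta_pos": [-0.0125,0,-0.009],"yaw": 0,"gripper": 0.01},
])

```text
clock: 3.48
position: [0.5319, 0.2467, 0.1671]
ee_rot: [-179.7, 1.0, -150.1]
ft_force: [6.1, 1.9, -13.4]
grip_width: 0.024
```

```bash
python3 - <<'E'
from h import *
arc([1.1,1.2,1.3,1.4,1.5,1.6,1.7,1.75],(.4698,.2112,.0375))
E
```

```text
p [0.5319 0.2467 0.1671] cur th 1.018 radius 0.157
1.1 rel -0.0126 -0.0037
1.2 rel -0.0141 -0.0063
1.3 rel -0.0146 -0.0049
1.4 rel -0.015 -0.0034
1.5 rel -0.0153 -0.0019
1.6 rel -0.0154 -0.0003
1.7 rel -0.0153 0.0012
1.75 rel -0.0076 0.0012
```

servo_tool([
  {"delta_pos": [-0.0126,0,-0.004],"yaw": 0,"gripper": 0.01},
  {"delta_pos": [-0.0141,0,-0.006],"yaw": 0,"gripper": 0.01},
  {"delta_pos": [-0.0146,0,-0.0045],"yaw": 0,"gripper": 0.01},
  {"delta_pos": [-0.015,0,-0.003],"yaw": 0,"gripper": 0.01},
  {"delta_pos": [-0.015,0,-0.0015],"yaw": 0,"gripper": 0.01},
])

```text
clock: 3.9
position: [0.5945, 0.2826, 0.1924]
ee_rot: [-179.6, 1.0, -150.1]
ft_force: [-0.0, -1.5, -7.1]
grip_width: 0.0242
```

```bash
python3 - <<'E'
from h import *
arc([1.5,1.6,1.7,1.75],(.4698,.2112,.0375))
E
```

```text
p [0.5945 0.2826 0.1924] cur th 1.506 radius 0.1592
1.5 rel 0.0006 0.0052
1.6 rel -0.0154 -0.0003
1.7 rel -0.0153 0.0012
1.75 rel -0.0076 0.0012
```

servo_tool([
  {"delta_pos": [-0.015,0,0.003],"yaw": 0,"gripper": 0.01},
  {"delta_pos": [-0.013,0,0.002],"yaw": 0,"gripper": 0.01},
  {"delta_pos": [-0.008,0,0.001],"yaw": 0,"gripper": 0.01},
  {"delta_pos": [0,0,0],"yaw": 0,"gripper": 0.01},
])

```text
clock: 4.23
position: [0.6285, 0.302, 0.1908]
ee_rot: [-179.6, 1.1, -150.1]
ft_force: [-0.3, -1.5, -2.5]
grip_width: 0.0241
```

```bash
python3 - <<'E'
from h import *
arc([1.75],(.4698,.2112,.0375))
E
```

```text
p [0.6285 0.302  0.1908] cur th 1.752 radius 0.1599
1.75 rel 0.0014 0.0057
```

servo_tool([
  {"delta_pos": [0,0,0],"yaw": 0,"gripper": 0.06},
  {"delta_pos": [0,0,0],"yaw": 0,"gripper": 0.06},
  {"delta_pos": [0,0,0],"yaw": 0,"gripper": 0.06},
  {"delta_pos": [0,0,-0.03],"yaw": 0,"gripper": 0.06},
  {"delta_pos": [0,0,-0.03],"yaw": 0,"gripper": 0.06},
  {"delta_pos": [0,0,-0.03],"yaw": 0,"gripper": 0.06},
])

```text
clock: 4.73
position: [0.6227, 0.3004, 0.2791]
ee_rot: [-179.7, 0.6, -150.1]
ft_force: [-0.0, -0.5, -0.1]
grip_width: 0.0597
```

servo_tool([
  {"delta_pos": [0.03,0,-0.01],"yaw": 7,"gripper": 0.06},
  {"delta_pos": [0.03,0,0],"yaw": 7,"gripper": 0.06},
  {"delta_pos": [0.0,0,0],"yaw": 7,"gripper": 0.06},
  {"delta_pos": [0,0,0],"yaw": 7,"gripper": 0.06},
  {"delta_pos": [0,0,0],"yaw": 7,"gripper": 0.06},
  {"delta_pos": [0,0,0],"yaw": 7,"gripper": 0.06},
  {"delta_pos": [0,0,0],"yaw": 7,"gripper": 0.06},
  {"delta_pos": [0,0,0],"yaw": 7,"gripper": 0.06},
])

```text
clock: 5.4
position: [0.566, 0.2723, 0.3046]
ee_rot: [178.6, 1.5, 152.6]
ft_force: [-0.5, 0.4, -1.5]
grip_width: 0.0598
```

```bash
python3 - <<'E'
from h import *
to(.50,-.32,.28,121.5); print(monitor.get_state()['joints'].round(1))
im=viewer.get_image('side'); cv2.imwrite('pics/s1.png',im[140:260,200:440,::-1])
E
```

```text
pose [0.566  0.2723 0.3046] [178.59   1.55 152.63] clk 5.4 grip 0.0598
yawcmd 31.13 delta after yaw [-0.4705 -0.3658  0.0246]
[18.1 21.  20.8 87.6 -0.1 45.4]
```

View pics/s1.png

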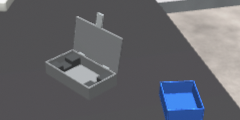

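The lid stands open in the side crop, leaning back on its stop. Now over to the probe.

servo_tool([
  {"delta_pos": [0,0,0],"yaw": 6.5,"gripper": 0.06},
  {"delta_pos": [0,0,0],"yaw": 6.5,"gripper": 0.06},
  {"delta_pos": [0,0,0],"yaw": 6.5,"gripper": 0.06},
  {"delta_pos": [0,0,0],"yaw": 6.5,"gripper": 0.06},
  {"delta_pos": [0,0,0],"yaw": 5.1,"gripper": 0.06},
  {"delta_pos": [-0.029,-0.023,0],"yaw": 0,"gripper": 0.06},
  {"delta_pos": [-0.029,-0.023,0],"yaw": 0,"gripper": 0.06},
  {"delta_pos": [-0.029,-0.023,0],"yaw": 0,"gripper": 0.06},
])

```text
clock: 6.12
position: [0.5485, 0.1645, 0.3059]
ee_rot: [177.5, 0.6, 121.4]
ft_force: [0.9, -0.4, 0.4]
grip_width: 0.0601
```

servo_tool([
  {"delta_pos": [-0.029,-0.023,0],"yaw": 0,"gripper": 0.06},
  {"delta_pos": [-0.029,-0.023,0],"yaw": 0,"gripper": 0.06},
  {"delta_pos": [-0.029,-0.023,0],"yaw": 0,"gripper": 0.06},
  {"delta_pos": [-0.029,-0.023,0],"yaw": 0,"gripper": 0.06},
  {"delta_pos": [-0.029,-0.023,0],"yaw": 0,"gripper": 0.06},
  {"delta_pos": [-0.029,-0.023,0],"yaw": 0,"gripper": 0.06},
  {"delta_pos": [-0.029,-0.023,0],"yaw": 0,"gripper": 0.06},
  {"delta_pos": [-0.029,-0.023,0],"yaw": 0,"gripper": 0.06},
])

```text
clock: 6.78
position: [0.5092, -0.1415, 0.3053]
ee_rot: [177.1, 1.1, 123.2]
ft_force: [1.2, 0.0, -0.1]
grip_width: 0.0602
```

```bash
python3 - <<'E'
from h import *
to(.50,-.32,.28,121.5)
E
```

```text
pose [ 0.5092 -0.1415  0.3053] [177.1    1.05 123.25] clk 6.78 grip 0.0602
yawcmd 1.75 delta after yaw [-0.1474 -0.1011  0.0253]
```

servo_tool([
  {"delta_pos": [-0.03,-0.021,0.005],"yaw": 1.7,"gripper": 0.06},
  {"delta_pos": [-0.03,-0.021,0.005],"yaw": 0,"gripper": 0.06},
  {"delta_pos": [-0.03,-0.021,0.005],"yaw": 0,"gripper": 0.06},
  {"delta_pos": [-0.03,-0.021,0.005],"yaw": 0,"gripper": 0.06},
  {"delta_pos": [-0.02,-0.015,0.005],"yaw": 0,"gripper": 0.06},
  {"delta_pos": [0,0,0],"yaw": 0,"gripper": 0.06},
  {"delta_pos": [0,0,0],"yaw": 0,"gripper": 0.06},
])

```text
clock: 7.37
position: [0.4956, -0.3275, 0.28]
ee_rot: [176.9, 1.5, 122.3]
ft_force: [0.3, -0.0, -1.0]
grip_width: 0.0602
```

```bash
python3 - <<'E'
from h import *
to(.504,-.327,.25,121.5)
i=P('wrist'); im=viewer.get_image('wrist'); cv2.imwrite('pics/w2.png',im[:,:,::-1]); np.savez('pics/w2.npz',K=i[0],T=i[1]); print(proj('wrist',[.504,-.327,.187],i))
E
```

```text
pose [ 0.4956 -0.3275  0.28  ] [176.93   1.48 122.32] clk 7.37 grip 0.0602
yawcmd 0.82 delta after yaw [-0.0039  0.0074  0.03  ]
[320.53124532 242.81210716]
```

View pics/w2.png

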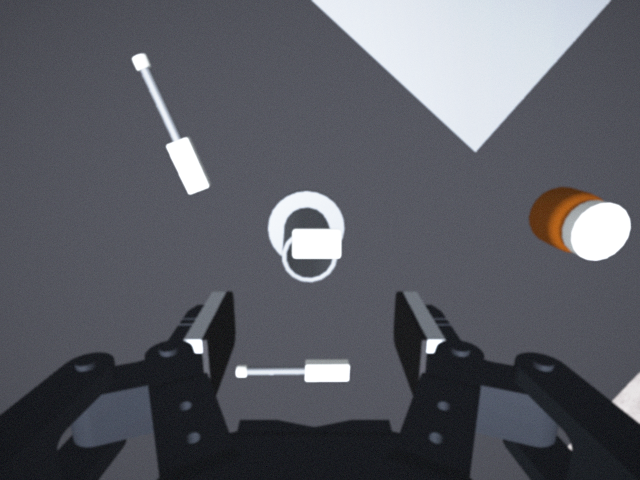

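Head end face at (316.5,243), 49 px by 31 px, as predicted within 2 mm. The tool has picked up about 3° of tilt; I'll try to work that out with an up-fast, down-slow move.

servo_tool([
  {"delta_pos": [0,0,-0.04],"yaw": 0,"gripper": 0.06},
  {"delta_pos": [0,0,-0.04],"yaw": 0,"gripper": 0.06},
  {"delta_pos": [0,0,-0.04],"yaw": 0,"gripper": 0.06},
  {"delta_pos": [0,0,0],"yaw": 0,"gripper": 0.06},
])

```text
clock: 7.75
position: [0.4861, -0.3209, 0.4021]
ee_rot: [177.0, 1.0, 122.9]
ft_force: [1.7, -0.6, 2.2]
grip_width: 0.0596
```

servo_tool([
  {"delta_pos": [0,0,0.01],"yaw": 0,"gripper": 0.06},
  {"delta_pos": [0,0,0.01],"yaw": 0,"gripper": 0.06},
  {"delta_pos": [0,0,0.01],"yaw": 0,"gripper": 0.06},
  {"delta_pos": [0,0,0.01],"yaw": 0,"gripper": 0.06},
  {"delta_pos": [0,0,0.01],"yaw": 0,"gripper": 0.06},
  {"delta_pos": [0,0,0.01],"yaw": 0,"gripper": 0.06},
  {"delta_pos": [0,0,0.01],"yaw": 0,"gripper": 0.06},
])

```text
clock: 8.33
position: [0.4918, -0.3105, 0.3331]
ee_rot: [176.8, 1.6, 123.9]
ft_force: [-0.0, -0.6, -0.2]
grip_width: 0.0604
```

servo_tool([
  {"delta_pos": [0,0,0],"yaw": 0,"gripper": 0.06},
  {"delta_pos": [0,0,0],"yaw": 0,"gripper": 0.06},
  {"delta_pos": [0,0,0],"yaw": 0,"gripper": 0.06},
  {"delta_pos": [0,0,0],"yaw": 0,"gripper": 0.06},
])

```text
clock: 8.67
position: [0.4912, -0.3058, 0.3307]
ee_rot: [176.9, 1.4, 124.3]
ft_force: [-0.2, -0.6, -0.0]
grip_width: 0.0601
```

```bash
python3 - <<'E'
from h import *
f=np.load('pics/w2.npz'); cam=(f['K'],f['T'])
im=cv2.imread('pics/w2.png'); g=im.min(2)
m=(g>235).astype(np.uint8); n,l,st,c=cv2.connectedComponentsWithStats(m)
for i in range(1,n):
    if st[i,4]>300 and 250<c[i][0]<380 and 180<c[i][1]<300: print(st[i],c[i])
E=[onz('w',q,.187,cam) for q in ((292,228.5),(341,230),(341,258.5),(292,258.5))]
print(np.round(E,4),np.mean(E,0)); d=E[1]-E[0]; print(np.degrees(np.arctan2(d[1],d[0])),np.linalg.norm(d),np.linalg.norm(E[2]-E[1]))
d=E[2]-E[3];print(np.degrees(np.arctan2(d[1],d[0])))
to(.5083,-.3341,.20,121.5)
E
```

```text
[ 269  192   73   68 2873] [308.21162548 228.20988514]
[[ 0.4844 -0.3283  0.187 ]
 [ 0.5102 -0.3136  0.187 ]
 [ 0.5204 -0.329   0.187 ]
 [ 0.4944 -0.3448  0.187 ]] [ 0.50236426 -0.32893003  0.187     ]
29.700815059835502 0.029753267959717264 0.018485926799042627
31.27952777267014
pose [ 0.4912 -0.3058  0.3307] [176.86   1.44 124.3 ] clk 8.67 grip 0.0601
yawcmd 2.8 delta after yaw [-0.0331 -0.0002  0.1307]
```

servo_tool([
  {"delta_pos": [-0.018,0,0.033],"yaw": 3.5,"gripper": 0.06},
  {"delta_pos": [-0.016,0,0.033],"yaw": 0.3,"gripper": 0.06},
  {"delta_pos": [0,0,0.033],"yaw": 0.3,"gripper": 0.06},
  {"delta_pos": [0,0,0.03],"yaw": 0.3,"gripper": 0.06},
  {"delta_pos": [0,0,0],"yaw": 0,"gripper": 0.06},
])

```text
clock: 9.08
position: [0.5204, -0.3352, 0.2042]
ee_rot: [176.5, 1.9, 119.8]
ft_force: [-0.3, -0.5, -0.2]
grip_width: 0.06
```

```bash
python3 - <<'E'
from h import *
to(.5073,-.3351,.152,121)
E
```

```text
pose [ 0.5204 -0.3352  0.2042] [176.52   1.87 119.79] clk 9.08 grip 0.06
yawcmd -1.21 delta after yaw [ 0.0069 -0.0112  0.0522]
```

servo_tool([
  {"delta_pos": [0.007,-0.013,0],"yaw": -1.2,"gripper": 0.06},
  {"delta_pos": [0,0,0.017],"yaw": 0,"gripper": 0.06},
  {"delta_pos": [0,0,0.017],"yaw": 0,"gripper": 0.06},
  {"delta_pos": [0,0,0.01],"yaw": 0,"gripper": 0.06},
])

```text
clock: 9.42
position: [0.5099, -0.337, 0.1651]
ee_rot: [176.5, 2.3, 121.1]
ft_force: [0.1, -0.2, 0.0]
grip_width: 0.0602
```

```bash
python3 - <<'E'
from h import *
to(.5073,-.3351,.152,121)
E
```

```text
pose [ 0.5099 -0.337   0.1651] [176.46   2.3  121.13] clk 9.42 grip 0.0602
yawcmd 0.13 delta after yaw [ 0.0029 -0.0013  0.0131]
```

servo_tool([
  {"delta_pos": [0.003,-0.0018,0.012],"yaw": 0,"gripper": 0.05},
  {"delta_pos": [0,0,0.002],"yaw": 0,"gripper": 0.042},
  {"delta_pos": [0,0,0],"yaw": 0,"gripper": 0.036},
], force=25)

```text
clock: 9.67
position: [0.5088, -0.336, 0.1533]
ee_rot: [176.4, 2.4, 121.2]
ft_force: [0.4, -0.5, -0.0]
grip_width: 0.0361
```

```bash
python3 - <<'E'
from h import *
to(.5073,-.3351,.152,121)
i=P('wrist'); im=viewer.get_image('wrist'); cv2.imwrite('pics/w3.png',im[:,:,::-1])
E
```

```text
pose [ 0.5088 -0.336   0.1533] [176.41   2.45 121.17] clk 9.67 grip 0.0361
yawcmd 0.17 delta after yaw [ 0.0015 -0.0008  0.0013]
```

View pics/w3.png

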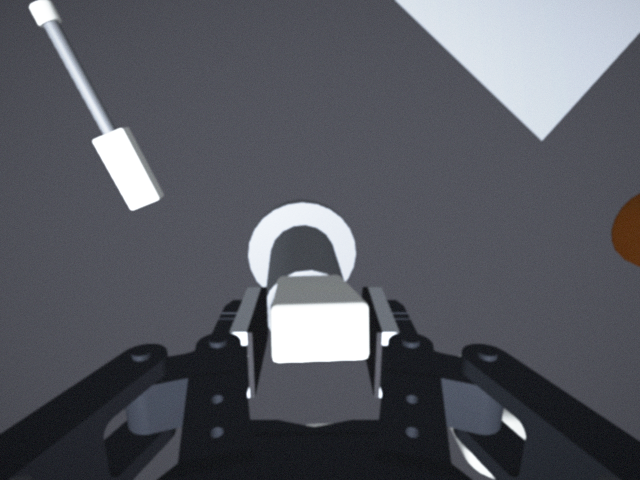

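The head (end face at (320,333)) sits centred between the fingers (inner faces at u≈262 and 372). Close, check, then lift.

servo_tool([
  {"delta_pos": [0,0,0],"yaw": 0,"gripper": 0.031},
  {"delta_pos": [0,0,0],"yaw": 0,"gripper": 0.02},
  {"delta_pos": [0,0,0],"yaw": 0,"gripper": 0.02},
  {"delta_pos": [0,0,0],"yaw": 0,"gripper": 0.02},
], force=25)

```text
clock: 10.05
position: [0.5095, -0.3368, 0.1567]
ee_rot: [176.4, 2.6, 121.2]
ft_force: [-0.5, 0.3, -1.4]
grip_width: 0.0295
```

servo_tool([
  {"delta_pos": [0.003,0,-0.01],"yaw": 0,"gripper": 0.02},
  {"delta_pos": [0.003,0,-0.01],"yaw": 0,"gripper": 0.02},
  {"delta_pos": [0.003,0,-0.01],"yaw": 0,"gripper": 0.02},
])

```text
clock: 10.3
position: [0.502, -0.3287, 0.1869]
ee_rot: [176.4, 2.5, 121.2]
ft_force: [0.2, -0.9, -1.0]
grip_width: 0.0298
```

servo_tool([
  {"delta_pos": [0.0035,0,-0.012],"yaw": 0,"gripper": 0.02},
  {"delta_pos": [0.0035,0,-0.012],"yaw": 0,"gripper": 0.02},
  {"delta_pos": [0.0035,0,-0.012],"yaw": 0,"gripper": 0.02},
  {"delta_pos": [0.0035,0,-0.012],"yaw": 0,"gripper": 0.02},
  {"delta_pos": [0.0035,0,-0.012],"yaw": 0,"gripper": 0.02},
  {"delta_pos": [0.0035,0,-0.012],"yaw": 0,"gripper": 0.02},
  {"delta_pos": [0.0035,0,-0.012],"yaw": 0,"gripper": 0.02},
  {"delta_pos": [0.002,0,-0.012],"yaw": 0,"gripper": 0.02},
])

```text
clock: 10.97
position: [0.4786, -0.3025, 0.2967]
ee_rot: [176.3, 3.1, 121.2]
ft_force: [0.3, 0.3, -1.1]
grip_width: 0.0293
```

```bash
python3 - <<'E'
from h import *
to(.55,-.12,.28,121)
im=viewer.get_image('side'); a=im[200:400,220:440,::-1]
im=viewer.get_image('wrist'); b=im[:,:,::-1]
cv2.imwrite('pics/s2.png',np.hstack([cv2.resize(a,(440,400)),cv2.resize(b,(360,400))]))
E
```

```text
pose [ 0.4786 -0.3025  0.2967] [176.27   3.09 121.17] clk 10.97 grip 0.0293
yawcmd 0.17 delta after yaw [0.1197 0.1552 0.0167]
```

View pics/s2.png

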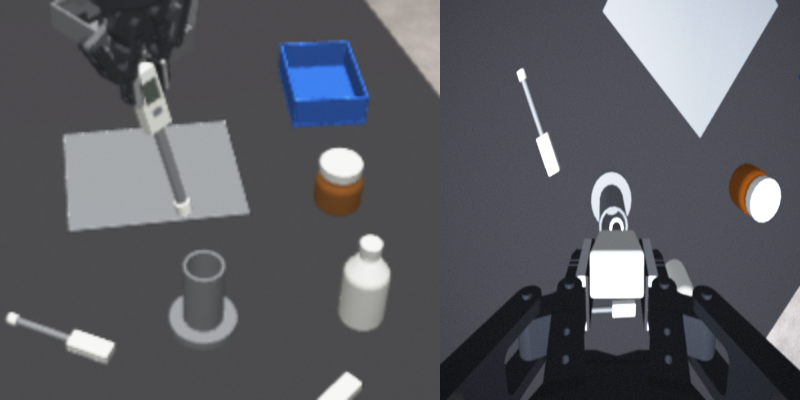

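The side crop shows the probe clear of the standing holder, held by the head and still leaning as it was. Now to the mat.

```bash
cat >> h.py <<'E'
from scipy.spatial.transform import Rotation as Ro
def to(x,y,z,yaw=None):
    s=monitor.get_state(); p=s['position']; e=s['ee_rot'].copy(); dy=0
    if yaw is not None: dy=(yaw-e[2]+180)%360-180; e[2]=yaw
    d=Ro.from_euler('xyz',e,degrees=True).inv().apply(np.array([x,y,z])-p)
    print('pose',p.round(4),s['ee_rot'].round(2),'clk',round(s['clock'],2),'grip',round(s['grip_width'],4),'F',s['ft_force'].round(1)); print('yawcmd',round(-dy,2),'delta after yaw',d.round(4))
E
python3 -c "
from h import *
to(.55,-.126,.28,121)"
```

```text
pose [ 0.4792 -0.3031  0.2982] [176.21   3.3  121.17] clk 11.07 grip 0.0297 F [ 0.3 -1.  -1.3]
yawcmd 0.17 delta after yaw [0.1162 0.1508 0.0215]
```

servo_tool([
  {"delta_pos": [0.006,0.008,0],"yaw": 0,"gripper": 0.02},
  {"delta_pos": [0.012,0.016,0],"yaw": 0,"gripper": 0.02},
  {"delta_pos": [0.016,0.021,0.004],"yaw": 0,"gripper": 0.02},
  {"delta_pos": [0.016,0.021,0.004],"yaw": 0,"gripper": 0.02},
  {"delta_pos": [0.016,0.021,0.004],"yaw": 0,"gripper": 0.02},
  {"delta_pos": [0.016,0.021,0.004],"yaw": 0,"gripper": 0.02},
  {"delta_pos": [0.012,0.016,0.004],"yaw": 0,"gripper": 0.02},
  {"delta_pos": [0.006,0.008,0],"yaw": 0,"gripper": 0.02},
])

```text
clock: 11.73
position: [0.5431, -0.1407, 0.2772]
ee_rot: [176.3, 3.1, 120.8]
ft_force: [0.6, 0.0, -1.8]
grip_width: 0.0293
```

```bash
python3 -c "
from h import *
to(.55,-.126,.17,121)"
```

```text
pose [ 0.5431 -0.1407  0.2772] [176.27   3.07 120.84] clk 11.73 grip 0.0293 F [ 0.6  0.  -1.8]
yawcmd -0.16 delta after yaw [0.0148 0.0066 0.1072]
```

servo_tool([
  {"delta_pos": [0.003,0.002,0.012],"yaw": 0,"gripper": 0.02},
  {"delta_pos": [0.003,0.002,0.02],"yaw": 0,"gripper": 0.02},
  {"delta_pos": [0.003,0.002,0.02],"yaw": 0,"gripper": 0.02},
  {"delta_pos": [0.003,0.001,0.02],"yaw": 0,"gripper": 0.02},
  {"delta_pos": [0.002,0,0.018],"yaw": 0,"gripper": 0.02},
  {"delta_pos": [0.001,0,0.008],"yaw": 0,"gripper": 0.02},
])

```text
clock: 12.23
position: [0.5508, -0.1198, 0.1762]
ee_rot: [176.2, 3.1, 121.2]
ft_force: [-0.1, 0.2, -1.3]
grip_width: 0.0296
```

```bash
python3 -c "
from h import *
to(.55,-.126,.147,121)
im=viewer.get_image('side'); a=im[180:360,220:420,::-1]
cv2.imwrite('pics/s3.png',cv2.resize(a,(800,600)[:2] if 0 else (600,540),interpolation=cv2.INTER_CUBIC))
"
```

```text
pose [ 0.5508 -0.1198  0.1762] [176.18   3.14 121.16] clk 12.23 grip 0.0296 F [-0.1  0.2 -1.3]
yawcmd 0.16 delta after yaw [-0.0033 -0.0058  0.0291]
```

View pics/s3.png

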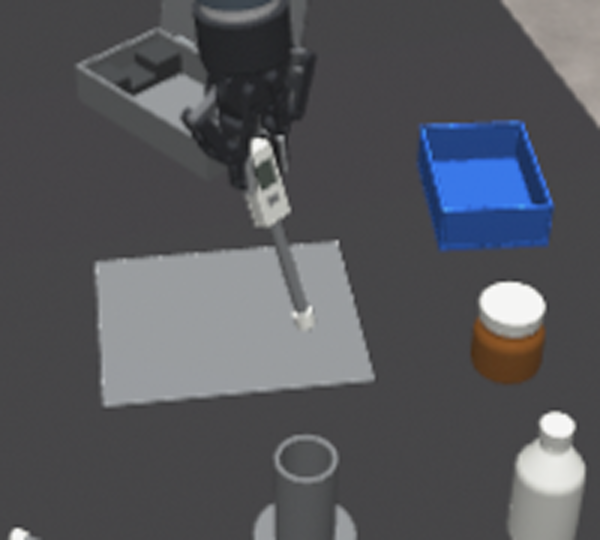

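servo_tool([
  {"delta_pos": [-0.001,-0.003,0.009],"yaw": 0,"gripper": 0.02},
  {"delta_pos": [-0.001,-0.003,0.009],"yaw": 0,"gripper": 0.02},
  {"delta_pos": [-0.001,-0.001,0.006],"yaw": 0,"gripper": 0.02},
  {"delta_pos": [0,0,0.003],"yaw": 0,"gripper": 0.02},
])

```text
clock: 12.62
position: [0.5488, -0.1275, 0.148]
ee_rot: [176.2, 3.2, 121.1]
ft_force: [0.2, 1.0, -1.3]
grip_width: 0.0299
```

servo_tool([
  {"delta_pos": [0,0,0.003],"yaw": 0,"gripper": 0.02},
])

```text
clock: 12.7
position: [0.5492, -0.128, 0.145]
ee_rot: [176.1, 3.2, 121.1]
ft_force: [-0.4, -0.1, -1.0]
grip_width: 0.0296
```

servo_tool([
  {"delta_pos": [0,0,0.003],"yaw": 0,"gripper": 0.02},
])

```text
clock: 12.78
position: [0.5499, -0.1282, 0.1435]
ee_rot: [176.0, 3.3, 121.1]
ft_force: [-9.1, 6.2, 36.9]
grip_width: 0.0297
```

servo_tool([
  {"delta_pos": [0.005,0,-0.001],"yaw": 0,"gripper": 0.02},
])

```text
clock: 12.87
position: [0.548, -0.1246, 0.145]
ee_rot: [176.0, 3.4, 121.0]
ft_force: [-0.5, -0.5, -2.5]
grip_width: 0.0298
```

servo_tool([
  {"delta_pos": [0.008,0,0],"yaw": 0,"gripper": 0.02},
])

```text
clock: 12.95
position: [0.5444, -0.1182, 0.1451]
ee_rot: [175.9, 3.5, 121.0]
ft_force: [-0.1, 0.3, -0.8]
grip_width: 0.0296
```

servo_tool([
  {"delta_pos": [0.01,0,0.002],"yaw": 0,"gripper": 0.02},
])

```text
clock: 13.03
position: [0.5397, -0.1099, 0.1431]
ee_rot: [175.9, 3.5, 120.9]
ft_force: [0.1, -1.3, 1.3]
grip_width: 0.0301
```

servo_tool([
  {"delta_pos": [0.01,0,0.003],"yaw": 0,"gripper": 0.02},
])

```text
clock: 13.12
position: [0.5348, -0.1011, 0.1399]
ee_rot: [175.8, 3.6, 120.9]
ft_force: [-0.3, -1.0, 3.0]
grip_width: 0.0296
```

servo_tool([
  {"delta_pos": [0.009,0,0.004],"yaw": 0,"gripper": 0.02},
  {"delta_pos": [0.009,0,0.0045],"yaw": 0,"gripper": 0.02},
])

```text
clock: 13.28
position: [0.5255, -0.0842, 0.1308]
ee_rot: [175.8, 3.8, 120.9]
ft_force: [-2.5, -0.2, 4.8]
grip_width: 0.0296
```

servo_tool([
  {"delta_pos": [0.009,-0.0005,0.0052],"yaw": 0,"gripper": 0.02},
  {"delta_pos": [0.0085,-0.0005,0.006],"yaw": 0,"gripper": 0.02},
])

```text
clock: 13.45
position: [0.5156, -0.0677, 0.1187]
ee_rot: [175.7, 3.8, 121.0]
ft_force: [-1.4, 0.4, 5.4]
grip_width: 0.0295
```

servo_tool([
  {"delta_pos": [0.0085,-0.0005,0.0065],"yaw": 0,"gripper": 0.02},
  {"delta_pos": [0.0085,-0.0005,0.007],"yaw": 0,"gripper": 0.02},
])

```text
clock: 13.62
position: [0.5063, -0.0515, 0.1038]
ee_rot: [175.6, 3.9, 121.0]
ft_force: [0.8, -0.2, 0.6]
grip_width: 0.0297
```

servo_tool([
  {"delta_pos": [0.008,-0.0007,0.0088],"yaw": 0,"gripper": 0.02},
  {"delta_pos": [0.0074,-0.0007,0.0094],"yaw": 0,"gripper": 0.02},
])

```text
clock: 13.78
position: [0.4979, -0.0365, 0.0842]
ee_rot: [175.5, 3.9, 121.1]
ft_force: [-0.2, 1.7, 3.1]
grip_width: 0.0293
```

servo_tool([
  {"delta_pos": [0.0066,-0.0008,0.01],"yaw": 0,"gripper": 0.02},
  {"delta_pos": [0.0058,-0.0008,0.0105],"yaw": 0,"gripper": 0.02},
])

```text
clock: 13.95
position: [0.4911, -0.0242, 0.0621]
ee_rot: [175.3, 3.9, 121.3]
ft_force: [0.0, 1.6, 1.1]
grip_width: 0.0294
```

```bash
python3 -c "
from h import *
to(.488,-.0207,.012,121)
im=viewer.get_image('side'); a=im[200:320,240:400,::-1]
cv2.imwrite('pics/s4.png',cv2.resize(a,(640,480),interpolation=cv2.INTER_CUBIC))
"
```

```text
pose [ 0.4911 -0.0242  0.0621] [175.35   3.92 121.27] clk 13.95 grip 0.0294 F [0.  1.6 1.1]
yawcmd 0.27 delta after yaw [ 0.008  -0.0049  0.0495]
```

View pics/s4.png

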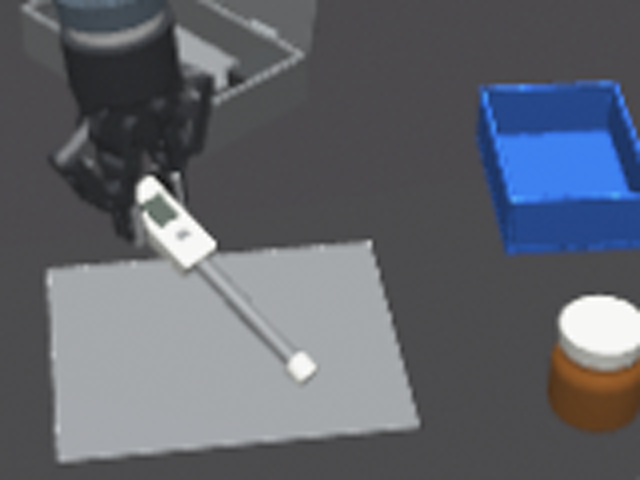

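The probe is swivelling down over the mat as planned, foot at (300,367) on the mat, head still held. Continuing down.

servo_tool([
  {"delta_pos": [0.0045,-0.0008,0.011],"yaw": 0,"gripper": 0.02},
  {"delta_pos": [0.003,-0.0008,0.011],"yaw": 0,"gripper": 0.02},
])

```text
clock: 14.17
position: [0.4862, -0.0166, 0.038]
ee_rot: [175.4, 3.8, 121.4]
ft_force: [-0.8, 1.9, 1.6]
grip_width: 0.0296
```

servo_tool([
  {"delta_pos": [0.002,-0.0012,0.011],"yaw": 0,"gripper": 0.02},
  {"delta_pos": [0.001,-0.001,0.007],"yaw": 0,"gripper": 0.02},
])

```text
clock: 14.33
position: [0.4836, -0.0138, 0.0187]
ee_rot: [175.4, 3.8, 121.5]
ft_force: [0.2, 1.7, 1.4]
grip_width: 0.0294
```

servo_tool([
  {"delta_pos": [0.001,-0.0005,0.003],"yaw": 0,"gripper": 0.02},
])

```text
clock: 14.42
position: [0.4826, -0.013, 0.0149]
ee_rot: [175.4, 3.8, 121.5]
ft_force: [1.5, -0.1, 0.3]
grip_width: 0.0293
```

servo_tool([
  {"delta_pos": [0.0005,-0.0003,0.002],"yaw": 0,"gripper": 0.02},
])

```text
clock: 14.5
position: [0.4821, -0.0125, 0.0126]
ee_rot: [175.4, 3.8, 121.5]
ft_force: [1.3, 1.9, 1.0]
grip_width: 0.0295
```

servo_tool([
  {"delta_pos": [0,-0.0003,0.0015],"yaw": 0,"gripper": 0.02},
])

```text
clock: 14.58
position: [0.482, -0.0126, 0.0111]
ee_rot: [175.4, 3.8, 121.6]
ft_force: [0.6, 1.2, 1.2]
grip_width: 0.0299
```

servo_tool([
  {"delta_pos": [0,-0.0003,0.0012],"yaw": 0,"gripper": 0.02},
])

```text
clock: 14.67
position: [0.4819, -0.0127, 0.01]
ee_rot: [175.4, 3.8, 121.6]
ft_force: [-0.4, 0.8, 1.1]
grip_width: 0.0298
```

servo_tool([
  {"delta_pos": [0,-0.0003,0.001],"yaw": 0,"gripper": 0.02},
])

```text
clock: 14.75
position: [0.4819, -0.0128, 0.0091]
ee_rot: [175.4, 3.8, 121.6]
ft_force: [-0.5, 0.9, 1.1]
grip_width: 0.0298
```

servo_tool([
  {"delta_pos": [0,-0.0003,0.001],"yaw": 0,"gripper": 0.02},
])

```text
clock: 14.83
position: [0.4819, -0.0131, 0.0083]
ee_rot: [175.3, 3.8, 121.6]
ft_force: [0.3, 1.9, 1.2]
grip_width: 0.0293
```

servo_tool([
  {"delta_pos": [0,-0.0003,0.001],"yaw": 0,"gripper": 0.02},
])

```text
clock: 14.92
position: [0.4818, -0.0133, 0.0074]
ee_rot: [175.3, 3.8, 121.5]
ft_force: [0.8, 1.6, 0.8]
grip_width: 0.0296
```

```bash
python3 -c "
from h import *
to(.488,-.0207,.012,121)
im=viewer.get_image('side'); a=im[200:300,230:350,::-1]
cv2.imwrite('pics/s5.png',cv2.resize(a,(720,600),interpolation=cv2.INTER_CUBIC))
"
```

```text
pose [ 0.4818 -0.0133  0.0074] [175.33   3.8  121.55] clk 14.92 grip 0.0296 F [0.8 1.6 0.8]
yawcmd 0.55 delta after yaw [-0.0098  0.0018 -0.0038]
```

View pics/s5.png

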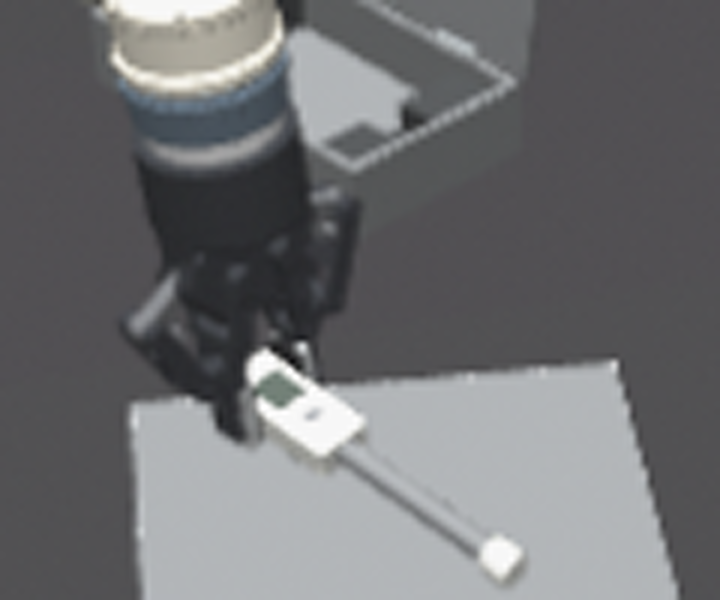

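```bash
python3 -c "
from h import *
f=lambda x,y:(230+x/6-.4,200+y/6-.4)
for n,q,z in (('head top far edge',(258,352),.022),('head corner R',(365,430),.022),('foot tip lower',(500,582),.003),('foot ctr',(502,557),.012),('mat corner TL',(131,405),.003),('mat TR',(617,362),.003)): print(n,onz('side',f(*q),z).round(4))
"
```

```text
head top far edge [0.4811 0.0263 0.022 ]
head corner R [ 0.5192 -0.0453  0.022 ]
foot tip lower [ 0.5599 -0.1435  0.003 ]
foot ctr [ 0.5625 -0.1371  0.012 ]
mat corner TL [0.4171 0.0245 0.003 ]
mat TR [ 0.6563 -0.0017  0.003 ]
```

servo_tool([
  {"delta_pos": [-0.006,0,0.0003],"yaw": 0.2,"gripper": 0.02},
  {"delta_pos": [-0.006,0,0.0003],"yaw": 0.2,"gripper": 0.02},
  {"delta_pos": [-0.006,0,0.0003],"yaw": 0,"gripper": 0.02},
])

```text
clock: 15.22
position: [0.4911, -0.0292, 0.0077]
ee_rot: [175.3, 3.7, 121.2]
ft_force: [-0.3, 1.4, 0.6]
grip_width: 0.0293
```

servo_tool([
  {"delta_pos": [0,-0.0003,0.001],"yaw": 0,"gripper": 0.02},
])

```text
clock: 15.3
position: [0.4921, -0.0306, 0.0069]
ee_rot: [175.3, 3.8, 121.1]
ft_force: [1.3, 0.6, 0.9]
grip_width: 0.0297
```

servo_tool([
  {"delta_pos": [0,-0.0003,0.001],"yaw": 0,"gripper": 0.02},
])

```text
clock: 15.38
position: [0.4923, -0.0314, 0.0058]
ee_rot: [175.3, 3.8, 121.1]
ft_force: [-1.0, 1.1, 1.2]
grip_width: 0.0295
```

servo_tool([
  {"delta_pos": [0,0,0.001],"yaw": 0,"gripper": 0.02},
])

```text
clock: 15.47
position: [0.4925, -0.0317, 0.0047]
ee_rot: [175.3, 3.8, 121.0]
ft_force: [-0.4, 1.4, 3.5]
grip_width: 0.0293
```

servo_tool([
  {"delta_pos": [0,0,0.001],"yaw": 0,"gripper": 0.02},
])

```text
clock: 15.55
position: [0.4926, -0.0317, 0.0041]
ee_rot: [175.3, 3.8, 121.0]
ft_force: [-9.4, 4.9, 28.5]
grip_width: 0.0297
```

```bash
python3 -c "
from h import *
to(.488,-.0207,.012,121)
im=viewer.get_image('side'); cv2.imwrite('pics/s6.png',im[:,:,::-1])
im=im[:,:,::-1]; i=viewer.get_image('wrist')[:,:,::-1]; cv2.imwrite('pics/w6.png',i); np.savez('pics/w6.npz',K=P('wrist')[0],T=P('wrist')[1])
m=(im.min(2)>225).astype(np.uint8); n,l,st,c=cv2.connectedComponentsWithStats(m[240:310,250:330])
for k in range(1,n):
  if st[k,4]>15: print(st[k],c[k]+[250,240])
"
```

```text
pose [ 0.4926 -0.0317  0.0041] [175.28   3.8  121.02] clk 15.55 grip 0.0297 F [-9.4  4.9 28.5]
yawcmd 0.02 delta after yaw [ 0.0112  0.0024 -0.0085]
[ 27  23  19  17 118] [285.94915254 272.20338983]
[66 54  6  6 23] [318.13043478 296.13043478]
```

servo_tool([
  {"delta_pos": [0,0,-0.0006],"yaw": 0,"gripper": 0.02},
])

```text
clock: 15.73
position: [0.4924, -0.0317, 0.0051]
ee_rot: [175.3, 3.8, 121.0]
ft_force: [-0.3, -1.0, -1.2]
grip_width: 0.0295
```

servo_tool([
  {"delta_pos": [0,0,0],"yaw": 0,"gripper": 0.032},
  {"delta_pos": [0,0,0],"yaw": 0,"gripper": 0.036},
  {"delta_pos": [0,0,0],"yaw": 0,"gripper": 0.042},
  {"delta_pos": [0,0,0],"yaw": 0,"gripper": 0.046},
])

```text
clock: 16.07
position: [0.4919, -0.0315, 0.0047]
ee_rot: [175.3, 3.8, 121.0]
ft_force: [0.0, -0.1, -0.4]
grip_width: 0.0462
```

servo_tool([
  {"delta_pos": [0,0,-0.008],"yaw": 0,"gripper": 0.05},
  {"delta_pos": [0,0,-0.02],"yaw": 0,"gripper": 0.055},
  {"delta_pos": [0,0,-0.03],"yaw": 0,"gripper": 0.06},
  {"delta_pos": [0,0,-0.03],"yaw": 0,"gripper": 0.06},
  {"delta_pos": [0,0,0],"yaw": 0,"gripper": 0.06},
  {"delta_pos": [0,0,0],"yaw": 0,"gripper": 0.06},
])

```text
clock: 16.57
position: [0.4808, -0.0298, 0.0965]
ee_rot: [175.5, 3.6, 121.0]
ft_force: [-0.9, 0.3, -1.4]
grip_width: 0.0597
```

```bash
python3 -c "
from h import *
to(.488,-.0207,.1,121)
i=P('wrist'); w=viewer.get_image('wrist')[:,:,::-1]; np.savez('pics/w7.npz',K=i[0],T=i[1])
s=viewer.get_image('side')[:,:,::-1]; cv2.imwrite('pics/w7.png',w); cv2.imwrite('pics/s7.png',s)
cv2.imwrite('pics/v7.png',np.hstack([cv2.resize(w,(400,300)),cv2.resize(s[200:320,240:400],(400,300))]))
np.set_printoptions(precision=4,suppress=True)
m=(w.min(2)>238).astype(np.uint8); n,l,st,c=cv2.connectedComponentsWithStats(m)
for k in range(1,n):
  if st[k,4]>100: print(st[k],c[k],onz('w',c[k],.021,i))
"
```

```text
pose [ 0.4808 -0.0298  0.0965] [175.49   3.63 121.02] clk 16.57 grip 0.0597 F [-0.9  0.3 -1.4]
yawcmd 0.02 delta after yaw [ 0.0038  0.0111 -0.0029]
[ 293  222   50  107 3420] [317.5576 277.2465] [ 0.498  -0.0458  0.021 ]
```

View pics/v7.png

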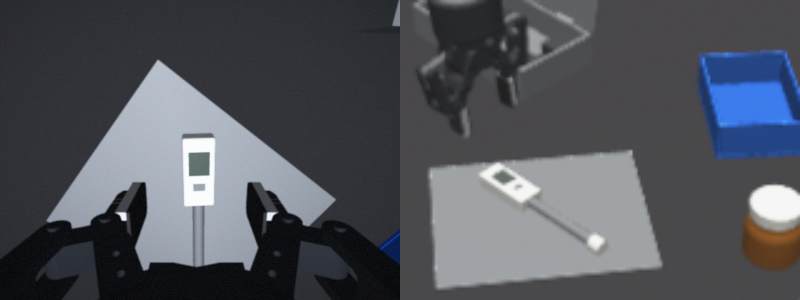

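The probe lies flat on the mat and is let go: in the right panel head at (510,186), foot at (597,243); in the left panel the head is centred between the fingers. That's 12 pictures viewed; from here I work on numbers.

```bash
python3 -c "
from h import *
f=np.load('pics/w7.npz'); i=(f['K'],f['T']); w=cv2.imread('pics/w7.png')
m=(w.min(2)>238).astype(np.uint8); m[:215]=0;m[340:]=0;m[:,:285]=0;m[:,350:]=0
c=max(cv2.findContours(m,0,1)[0],key=cv2.contourArea); r=cv2.minAreaRect(c); b=cv2.boxPoints(r); print(b.round(1).tolist())
W=np.array([onz('w',q,.021,i) for q in b]); 
L=[np.linalg.norm(W[k]-W[k-1]) for k in range(4)]; print(W[:,:2].round(4).tolist(),np.round(L,4))
s=b[np.argsort(b[:,1])]; far=s[:2].mean(0); near=s[2:].mean(0)
F,N=onz('w',far,.021,i),onz('w',near,.021,i); d=(F-N)[:2]; d/=np.linalg.norm(d); print('headend',F,'origin',N,'ang',np.degrees(np.arctan2(d[1],d[0])))
s=cv2.imread('pics/s7.png'); m=(s.min(2)>225).astype(np.uint8); n,l,st,cc=cv2.connectedComponentsWithStats(m)
for k in range(1,n):
  if st[k,4]>12 and 250<cc[k][0]<340 and 240<cc[k][1]<310: print(st[k],cc[k],onz('side',cc[k],.014))
to(.5,-.04,.06,121)
"
```

```text
[[293.0, 222.0], [342.0, 222.0], [342.0, 328.0], [293.0, 328.0]]
[[0.4685, -0.0237], [0.4922, -0.0101], [0.5292, -0.0678], [0.5027, -0.0822]] [0.0677 0.0274 0.0685 0.0302]
headend [ 0.48026782 -0.01693637  0.021     ] origin [ 0.51584091 -0.07501325  0.021     ] ang 121.48818871048155
[272 265  24  16 111] [284.07207207 273.33333333] [ 0.50153128 -0.04024214  0.014     ]
[316 294   5   5  17] [317.82352941 295.82352941] [ 0.57045558 -0.1554663   0.014     ]
pose [ 0.4808 -0.0297  0.0956] [175.52   3.6  121.03] clk 16.67 grip 0.0597 F [-0.3  0.4  0.5]
yawcmd 0.03 delta after yaw [-0.0164  0.0083  0.0375]
```

```bash
python3 -c "
from h import *
to(.5087,-.061,.045,121.3)"
```

```text
pose [ 0.4808 -0.0297  0.0956] [175.52   3.6  121.03] clk 16.67 grip 0.0597 F [-0.3  0.4  0.5]
yawcmd -0.27 delta after yaw [-0.038   0.0035  0.0536]
```

servo_tool([
  {"delta_pos": [-0.02,0.002,0.02],"yaw": -0.3,"gripper": 0.055},
  {"delta_pos": [-0.018,0.0015,0.02],"yaw": 0,"gripper": 0.052},
  {"delta_pos": [0,0,0.012],"yaw": 0,"gripper": 0.052},
  {"delta_pos": [0,0,0],"yaw": 0,"gripper": 0.052},
])

```text
clock: 17.0
position: [0.5085, -0.0615, 0.0429]
ee_rot: [175.6, 3.6, 121.4]
ft_force: [-0.6, 0.1, 0.4]
grip_width: 0.0522
```

```bash
python3 -c "
from h import *
to(.5087,-.061,.007,121.3)
i=P('wrist'); w=viewer.get_image('wrist')[:,:,::-1]
m=(w.min(2)>238).astype(np.uint8); n,l,st,c=cv2.connectedComponentsWithStats(m)
for k in range(1,n):
  if st[k,4]>100: print(st[k],c[k])
print(proj('w',[.516,-.073,.021],i),proj('w',[.5087,-.061,.021],i),proj('w',[.4796,-.0133,.021],i))
"
```

```text
pose [ 0.5085 -0.0615  0.0429] [175.59   3.56 121.42] clk 17.0 grip 0.0522 F [-0.6  0.1  0.4]
yawcmd 0.12 delta after yaw [ 0.0026 -0.0023  0.0358]
[314.57864788 310.86753209] [314.81016799 282.6961795 ] [315.68800312 154.13152515]
```

servo_tool([
  {"delta_pos": [0.001,-0.001,0.012],"yaw": 0,"gripper": 0.052},
  {"delta_pos": [0.001,-0.001,0.012],"yaw": 0,"gripper": 0.052},
  {"delta_pos": [0.0005,-0.0003,0.009],"yaw": 0,"gripper": 0.052},
])

```text
clock: 17.3
position: [0.509, -0.0608, 0.0111]
ee_rot: [175.5, 3.6, 121.4]
ft_force: [-0.0, -0.8, -0.1]
grip_width: 0.0521
```

```bash
python3 -c "
from h import *
to(.5087,-.061,.007,121.3)
i=P('wrist'); w=viewer.get_image('wrist')[:,:,::-1]; cv2.imwrite('pics/w8.png',w)
g=w.min(2)
for v in (180,200,220,240,260): print(v,g[v,230:410:6].tolist())
print(proj('w',[.516,-.073,.021],i),proj('w',[.4796,-.0133,.021],i))
"
```

```text
pose [ 0.509  -0.0608  0.0111] [175.54   3.62 121.43] clk 17.3 grip 0.0521 F [-0.  -0.8 -0.1]
yawcmd 0.13 delta after yaw [ 0.0002 -0.0007  0.0041]
180 [126, 122, 127, 122, 120, 125, 124, 107, 164, 173, 168, 174, 174, 176, 175, 183, 181, 185, 186, 187, 188, 187, 139, 126, 125, 121, 123, 119, 118, 124]
200 [126, 124, 127, 126, 121, 122, 126, 127, 224, 223, 226, 226, 226, 225, 227, 227, 227, 227, 227, 225, 226, 226, 138, 128, 122, 120, 118, 119, 121, 128]
220 [128, 124, 121, 125, 122, 123, 123, 125, 219, 226, 83, 74, 74, 74, 71, 72, 74, 72, 65, 69, 229, 229, 121, 120, 123, 124, 120, 128, 121, 118]
240 [124, 126, 122, 127, 124, 126, 125, 123, 217, 228, 83, 73, 77, 72, 74, 70, 68, 73, 69, 64, 228, 221, 122, 122, 117, 121, 122, 119, 118, 120]
260 [120, 121, 125, 125, 126, 120, 122, 122, 217, 225, 109, 66, 71, 72, 64, 64, 69, 69, 64, 63, 225, 215, 122, 118, 124, 119, 121, 122, 121, 123]
[318.97616608 354.65674019] [321.21079646 169.49463404]
```

```bash
python3 -c "
from h import *
i=P('wrist'); g=cv2.imread('pics/w8.png').min(2)
print([(v,int(g[v,282])) for v in range(165,205,3)]); print([(v,int(g[v,282]),int(g[v,317]),int(g[v,352])) for v in range(300,420,6)])
for v in range(170,200,4): print(v,onz('w',(317,v),.021,i).round(4))
"
```

```text
[(165, 124), (168, 125), (171, 82), (174, 67), (177, 76), (180, 166), (183, 213), (186, 225), (189, 225), (192, 227), (195, 227), (198, 226), (201, 224), (204, 226)]
[(300, 225, 227, 227), (306, 225, 119, 227), (312, 225, 110, 226), (318, 225, 113, 225), (324, 226, 221, 223), (330, 221, 226, 225), (336, 223, 226, 221), (342, 220, 225, 221), (348, 224, 222, 214), (354, 220, 226, 215), (360, 170, 119, 114), (366, 118, 112, 119), (372, 120, 108, 120), (378, 114, 111, 118), (384, 119, 109, 109), (390, 116, 107, 112), (396, 117, 108, 115), (402, 116, 109, 116), (408, 113, 100, 118), (414, 116, 102, 111)]
170 [ 0.4776 -0.0137  0.021 ]
174 [ 0.4783 -0.0148  0.021 ]
178 [ 0.4789 -0.0159  0.021 ]
182 [ 0.4796 -0.017   0.021 ]
186 [ 0.4803 -0.0181  0.021 ]
190 [ 0.481  -0.0192  0.021 ]
194 [ 0.4817 -0.0203  0.021 ]
198 [ 0.4824 -0.0214  0.021 ]
```

servo_tool([
  {"delta_pos": [-0.004,-0.0005,0.004],"yaw": 0,"gripper": 0.045},
  {"delta_pos": [0,0,0.001],"yaw": 0,"gripper": 0.036},
])

```text
clock: 17.52
position: [0.5102, -0.064, 0.0048]
ee_rot: [175.6, 3.5, 121.5]
ft_force: [-0.8, -0.0, 0.6]
grip_width: 0.0366
```

servo_tool([
  {"delta_pos": [0,0,0],"yaw": 0,"gripper": 0.032},
  {"delta_pos": [0,0,0],"yaw": 0,"gripper": 0.02},
  {"delta_pos": [0,0,0],"yaw": 0,"gripper": 0.02},
  {"delta_pos": [0,0,0],"yaw": 0,"gripper": 0.02},
], force=45)

```text
clock: 17.85
position: [0.5109, -0.0641, 0.0063]
ee_rot: [175.6, 3.6, 121.5]
ft_force: [0.4, -0.3, 0.0]
grip_width: 0.0293
```

servo_tool([
  {"delta_pos": [0,0,-0.006],"yaw": 0,"gripper": 0.02},
  {"delta_pos": [0,0,-0.012],"yaw": 0,"gripper": 0.02},
  {"delta_pos": [0,0,-0.02],"yaw": 0,"gripper": 0.02},
  {"delta_pos": [0,0,-0.02],"yaw": 0,"gripper": 0.02},
  {"delta_pos": [0,0,-0.015],"yaw": 0,"gripper": 0.02},
  {"delta_pos": [0,0,0],"yaw": 0,"gripper": 0.02},
])

```text
clock: 18.35
position: [0.5023, -0.0629, 0.0835]
ee_rot: [175.7, 3.5, 121.5]
ft_force: [-0.5, -0.4, -0.6]
grip_width: 0.0291
```

```bash
python3 -c "
from h import *
to(.533,.2848,.13,120); print(monitor.get_state()['joints'].round(1))
i=P('wrist'); w=viewer.get_image('wrist')[:,:,::-1]; cv2.imwrite('pics/w9.png',w); g=w.min(2)
s=viewer.get_image('side')[:,:,::-1]; cv2.imwrite('pics/s9.png',s)
m=(s.min(2)>215).astype(np.uint8); n,l,st,cc=cv2.connectedComponentsWithStats(m)
for k in range(1,n):
  if st[k,4]>10 and 250<cc[k][0]<340 and 200<cc[k][1]<310: print(st[k],cc[k])
a=P('side'); print([proj('s',p,a).round(1).tolist() for p in ((.517-.0182,-.0747+.030,.088),(.570,-.162,.088),(.570,-.162,.012))])
print([(v,int(g[v,282]),int(g[v,317])) for v in range(160,400,8)])
"
```

```text
pose [ 0.5023 -0.0629  0.0835] [175.67   3.47 121.49] clk 18.35 grip 0.0291 F [-0.5 -0.4 -0.6]
yawcmd 1.49 delta after yaw [ 0.2824  0.2047 -0.0484]
[-17.2  12.6 -25.1  46.9   1.   41.2]
[282 249   9  10  49] [285.34693878 253.85714286]
[312 272   6   6  24] [314.5 274.5]
[[282.5, 253.7], [318.5, 276.3], [318.3, 298.0]]
[(160, 141, 143), (168, 69, 76), (176, 227, 230), (184, 237, 237), (192, 236, 238), (200, 238, 236), (208, 238, 239), (216, 237, 89), (224, 239, 87), (232, 237, 89), (240, 237, 86), (248, 238, 77), (256, 236, 71), (264, 238, 74), (272, 238, 78), (280, 238, 86), (288, 238, 238), (296, 237, 239), (304, 239, 128), (312, 238, 129), (320, 238, 127), (328, 237, 236), (336, 238, 237), (344, 237, 237), (352, 238, 237), (360, 236, 222), (368, 130, 120), (376, 132, 119), (384, 127, 121), (392, 130, 118)]
```

servo_tool([
  {"delta_pos": [0.01,0.006,-0.01],"yaw": 0.3,"gripper": 0.02},
  {"delta_pos": [0.02,0.014,-0.012],"yaw": 0.3,"gripper": 0.02},
  {"delta_pos": [0.026,0.019,-0.012],"yaw": 0.3,"gripper": 0.02},
  {"delta_pos": [0.026,0.019,-0.012],"yaw": 0,"gripper": 0.02},
  {"delta_pos": [0.026,0.019,0],"yaw": 0,"gripper": 0.02},
  {"delta_pos": [0.026,0.019,0],"yaw": 0,"gripper": 0.02},
  {"delta_pos": [0.026,0.019,0],"yaw": 0,"gripper": 0.02},
  {"delta_pos": [0.026,0.019,0],"yaw": 0,"gripper": 0.02},
])

```text
clock: 19.12
position: [0.5151, 0.1699, 0.1194]
ee_rot: [176.3, 3.0, 119.9]
ft_force: [0.4, -0.5, -1.4]
grip_width: 0.0295
```

```bash
python3 -c "
from h import *
to(.533,.2848,.13,120)"
```

```text
pose [0.5151 0.1699 0.1194] [176.26   3.   119.92] clk 19.12 grip 0.0295 F [ 0.4 -0.5 -1.4]
yawcmd -0.08 delta after yaw [ 0.0898  0.0738 -0.0105]
```

servo_tool([
  {"delta_pos": [0.022,0.018,-0.004],"yaw": 0,"gripper": 0.02},
  {"delta_pos": [0.022,0.018,-0.004],"yaw": 0,"gripper": 0.02},
  {"delta_pos": [0.02,0.016,0],"yaw": 0,"gripper": 0.02},
  {"delta_pos": [0.014,0.012,0],"yaw": 0,"gripper": 0.02},
  {"delta_pos": [0.006,0.006,0],"yaw": 0,"gripper": 0.02},
  {"delta_pos": [0,0,0],"yaw": 0,"gripper": 0.02},
])

```text
clock: 19.62
position: [0.5299, 0.2891, 0.1185]
ee_rot: [176.9, 2.8, 120.3]
ft_force: [-0.4, -0.1, -1.1]
grip_width: 0.029
```

```bash
python3 -c "
from h import *
to(.533,.2848,.13,120)
i=P('wrist'); w=viewer.get_image('wrist')[:,:,::-1]; cv2.imwrite('pics/w10.png',w); np.savez('pics/w10.npz',K=i[0],T=i[1])
for n in ('top','side'): cv2.imwrite(f'pics/{n}10.png',viewer.get_image(n)[:,:,::-1])
C=np.array([.549,.257]);a=np.radians(30);X=np.array([np.cos(a),np.sin(a)]);Y=np.array([-X[1],X[0]])
cw=lambda x,y,z: [*(C+X*x+Y*y),z]
for n,p in (('rim c--',(-.061,-.11,.045)),('rim -+',(-.061,.11,.045)),('rim++',(.061,.11,.045)),('hn-65',(-.019,.065,.033)),('hn+65',(.019,.065,.033)),('hn-105',(-.019,.105,.033)),('hn+105',(.019,.105,.033)),('blk-',(-.056,.065,.033)),('blk+',(.056,.065,.033))): print(n,proj('w',cw(*p),i).round(1))
g=w.mean(2).astype(int)
for v in range(40,260,20): print(v,g[v,20:630:12].tolist())
"
```

```text
pose [0.5299 0.2891 0.1185] [176.86   2.8  120.33] clk 19.62 grip 0.029 F [-0.4 -0.1 -1.1]
yawcmd 0.33 delta after yaw [-0.0058  0.0012 -0.0111]
rim c-- [218.5 451.8]
rim -+ [188.5 107.2]
rim++ [430.8 109.2]
hn-65 [276.5 191.1]
hn+65 [343.4 190.9]
hn-105 [274.9 117.3]
hn+105 [345.8 117.8]
blk- [210.1 191.3]
blk+ [407.4 190.7]
40 [56, 58, 56, 57, 56, 58, 51, 63, 60, 61, 60, 59, 56, 62, 59, 60, 64, 59, 59, 60, 62, 65, 66, 62, 60, 61, 64, 61, 62, 64, 65, 62, 58, 64, 65, 60, 56, 61, 59, 62, 58, 59, 56, 58, 60, 58, 58, 58, 54, 59, 60]
60 [57, 58, 57, 62, 57, 56, 60, 59, 60, 60, 64, 61, 59, 65, 61, 64, 66, 57, 67, 66, 58, 61, 63, 58, 62, 62, 65, 62, 62, 65, 60, 59, 60, 60, 62, 65, 63, 63, 60, 58, 63, 59, 61, 58, 59, 57, 58, 61, 58, 57, 55]
80 [58, 59, 61, 56, 58, 58, 61, 61, 56, 62, 60, 63, 62, 63, 66, 64, 60, 62, 60, 65, 64, 62, 64, 64, 62, 63, 65, 62, 62, 63, 59, 59, 66, 61, 61, 64, 63, 59, 61, 66, 60, 60, 59, 60, 60, 62, 58, 56, 55, 57, 55]
100 [58, 57, 59, 63, 60, 64, 64, 60, 63, 62, 63, 62, 57, 62, 65, 61, 65, 67, 63, 64, 61, 64, 64, 63, 63, 63, 62, 65, 65, 66, 67, 63, 62, 59, 66, 65,
[... 946 characters left out ...]
0, 82, 79, 77, 77, 81]
200 [63, 61, 55, 61, 61, 61, 62, 59, 65, 64, 65, 64, 68, 63, 64, 215, 50, 221, 219, 220, 218, 254, 254, 255, 254, 255, 254, 255, 254, 202, 199, 199, 63, 190, 161, 81, 82, 81, 82, 82, 77, 81, 81, 84, 84, 77, 79, 78, 82, 77, 77]
220 [58, 61, 56, 57, 61, 59, 62, 63, 62, 62, 61, 65, 67, 61, 65, 164, 46, 210, 215, 216, 215, 254, 244, 143, 141, 132, 131, 129, 254, 197, 198, 193, 63, 189, 80, 84, 80, 82, 82, 88, 85, 83, 82, 80, 81, 79, 78, 80, 78, 79, 79]
240 [62, 60, 60, 67, 60, 64, 66, 59, 68, 66, 65, 67, 62, 61, 65, 78, 81, 162, 210, 212, 210, 253, 252, 137, 133, 131, 132, 127, 254, 198, 197, 158, 63, 195, 85, 81, 81, 79, 85, 85, 85, 80, 83, 82, 83, 81, 78, 76, 81, 76, 77]
```

```bash
python3 -c "
from h import *
g=cv2.imread('pics/w10.png').mean(2)
p=lambda r,a,b:print(r,[(u,int(g[r[0]:r[1],u].mean())) for u in range(a,b)])
p((125,135),184,206); p((125,135),262,292); p((125,135),334,352); p((125,135),412,440)
p((155,165),262,292); p((155,165),334,352)
print([(v,int(g[v,215:260].mean())) for v in range(96,120)]);print([(v,int(g[v,215:260].mean())) for v in range(180,200)])
print([(v,int(g[v,290:330].mean())) for v in range(160,190,2)])
"
```

```text
(125, 135) [(184, 64), (185, 63), (186, 64), (187, 64), (188, 63), (189, 64), (190, 65), (191, 83), (192, 135), (193, 190), (194, 218), (195, 224), (196, 224), (197, 224), (198, 225), (199, 225), (200, 225), (201, 220), (202, 194), (203, 137), (204, 74), (205, 48)]
(125, 135) [(262, 151), (263, 150), (264, 151), (265, 150), (266, 150), (267, 149), (268, 149), (269, 148), (270, 148), (271, 149), (272, 148), (273, 147), (274, 146), (275, 145), (276, 135), (277, 114), (278, 115), (279, 135), (280, 143), (281, 144), (282, 143), (283, 144), (284, 143), (285, 141), (286, 142), (287, 140), (288, 141), (289, 139), (290, 141), (291, 139)]
(125, 135) [(334, 122), (335, 122), (336, 121), (337, 121), (338, 120), (339, 120), (340, 119), (341, 120), (342, 113), (343, 94), (344, 61), (345, 36), (346, 43), (347, 76), (348, 104), (349, 114), (350, 115), (351, 116)]
(125, 135) [(412, 96), (413, 93), (414, 85), (415, 71), (416, 64), (417, 63), (418, 61), (419, 65), (420, 92), (421, 140), (422, 177), (423, 191), (424, 194), (425, 193), (426, 195), (427, 194), (428, 194), (429, 188), (430, 164), (431, 12
[... 682 characters left out ...]
12)]
[(96, 63), (97, 64), (98, 64), (99, 64), (100, 64), (101, 64), (102, 63), (103, 64), (104, 64), (105, 62), (106, 74), (107, 122), (108, 181), (109, 216), (110, 224), (111, 224), (112, 223), (113, 223), (114, 224), (115, 224), (116, 224), (117, 218), (118, 200), (119, 172)]
[(180, 150), (181, 150), (182, 149), (183, 149), (184, 149), (185, 148), (186, 148), (187, 147), (188, 147), (189, 147), (190, 155), (191, 176), (192, 194), (193, 197), (194, 197), (195, 196), (196, 196), (197, 196), (198, 196), (199, 196)]
[(160, 129), (162, 127), (164, 116), (166, 116), (168, 117), (170, 141), (172, 230), (174, 251), (176, 253), (178, 254), (180, 254), (182, 254), (184, 254), (186, 254), (188, 254)]
```

```bash
python3 -c "
from h import *
f=np.load('pics/w10.npz'); i=(f['K'],f['T']); g=cv2.imread('pics/w10.png').mean(2)
for v in (185,195,205,300,320,340):
  u=np.where(g[v,255:380]>240)[0]+255; print(v,u.min(),u.max())
for v in range(340,420,6): print(v,int(g[v,285]),int(g[v,345]),end=' | ')
print()
C=np.array([.5498,.2575]);a=np.radians(30);X=np.array([np.cos(a),np.sin(a)]);Y=np.array([-X[1],X[0]])
def cl(u,v,z): p=onz('w',(u,v),z,i)[:2]-C; return (p@X).round(4),(p@Y).round(4)
z=.1332
for v in (185,205,300,340):
  u=np.where(g[v,255:380]>240)[0]+255; print(v,cl(u.min()-.5,v,z),cl(u.max()+.5,v,z))
print('headend',cl(314,171,z))
p=monitor.get_state()['position'][:2]-C; print('tcp case',p@X,p@Y)
"
```

```text
185 268 361
195 269 360
205 269 360
300 273 355
320 274 354
340 255 373
340 254 254 | 346 254 254 | 352 254 254 | 358 254 255 | 364 57 18 | 370 23 20 | 376 20 27 | 382 54 82 | 388 85 81 | 394 82 83 | 400 80 79 | 406 87 83 | 412 81 83 | 418 82 80 | 
185 (np.float64(-0.0188), np.float64(0.0888)) (np.float64(0.0106), np.float64(0.0887))
205 (np.float64(-0.0186), np.float64(0.0824)) (np.float64(0.0106), np.float64(0.0823))
300 (np.float64(-0.0182), np.float64(0.049)) (np.float64(0.0104), np.float64(0.0484))
340 (np.float64(-0.0249), np.float64(0.0333)) (np.float64(0.0176), np.float64(0.0322))
headend (np.float64(-0.0043), np.float64(0.0931))
tcp case -0.002828384827809215 0.035376699972724364
```

```bash
cat >> h.py <<'E'
def tc(x,y,z,yaw=120.2):
    C=np.array([.5498,.2575]);a=np.radians(30);X=np.array([np.cos(a),np.sin(a)]);Y=np.array([-X[1],X[0]])
    p=monitor.get_state()['position'][:2]-C; print('tcp in case',(p@X).round(4),(p@Y).round(4)); t=C+X*x+Y*y; to(t[0],t[1],z,yaw)
E
python3 -c "
from h import *
tc(.0013,.0324,.055)"
```

```text
tcp in case -0.0028 0.0354
pose [0.5297 0.2867 0.1192] [176.87   2.83 120.2 ] clk 19.77 grip 0.029 F [-0.6 -0.5 -1.3]
yawcmd 0.0 delta after yaw [0.0002 0.0006 0.0644]
```

servo_tool([
  {"delta_pos": [0.0008,0.001,0.015],"yaw": 0,"gripper": 0.02},
  {"delta_pos": [0.001,0.001,0.02],"yaw": 0,"gripper": 0.02},
  {"delta_pos": [0,0,0.018],"yaw": 0,"gripper": 0.02},
  {"delta_pos": [0,0,0.008],"yaw": 0,"gripper": 0.02},
])

```text
clock: 20.1
position: [0.5367, 0.2834, 0.0597]
ee_rot: [176.6, 2.9, 119.9]
ft_force: [-0.6, -1.0, -1.4]
grip_width: 0.0293
```

```bash
python3 -c "
from h import *
tc(.0027,.034,.045)
i=P('wrist'); w=viewer.get_image('wrist')[:,:,::-1]; cv2.imwrite('pics/w11.png',w); g=w.mean(2)
for v in (100,110,120): 
  print(v,[(u,int(g[v-3:v+3,u].mean())) for u in list(range(225,275,2))]); print([(u,int(g[v-3:v+3,u].mean())) for u in range(345,395,2)])
for v in (170,190,210):
  u=np.where(g[v,200:420]>240)[0]+200; print(v,u.min(),u.max())
print([(v,int(g[v,300:330].mean())) for v in range(80,180,4)])
"
```

```text
tcp in case 0.0016 0.029
pose [0.5367 0.2834 0.0597] [176.57   2.93 119.87] clk 20.1 grip 0.0293 F [-0.6 -1.  -1.4]
yawcmd -0.33 delta after yaw [0.0057 0.0003 0.0145]
100 [(225, 194), (227, 193), (229, 194), (231, 194), (233, 194), (235, 195), (237, 193), (239, 194), (241, 193), (243, 192), (245, 192), (247, 192), (249, 191), (251, 193), (253, 191), (255, 192), (257, 191), (259, 190), (261, 188), (263, 181), (265, 188), (267, 190), (269, 190), (271, 189), (273, 188)]
[(345, 179), (347, 177), (349, 177), (351, 178), (353, 174), (355, 174), (357, 175), (359, 175), (361, 177), (363, 176), (365, 175), (367, 174), (369, 175), (371, 174), (373, 173), (375, 172), (377, 173), (379, 171), (381, 172), (383, 172), (385, 171), (387, 170), (389, 170), (391, 169), (393, 170)]
110 [(225, 138), (227, 139), (229, 139), (231, 138), (233, 137), (235, 136), (237, 137), (239, 135), (241, 135), (243, 135), (245, 134), (247, 134), (249, 133), (251, 134), (253, 131), (255, 131), (257, 131), (259, 131), (261, 106), (263, 55), (265, 118), (267, 127), (269, 125), (271, 126), (273, 124)]
[(345, 102), (347, 100
[... 484 characters left out ...]
122), (263, 58), (265, 101), (267, 129), (269, 127), (271, 126), (273, 126)]
[(345, 100), (347, 101), (349, 99), (351, 90), (353, 42), (355, 21), (357, 38), (359, 89), (361, 94), (363, 96), (365, 95), (367, 94), (369, 92), (371, 91), (373, 91), (375, 92), (377, 92), (379, 92), (381, 91), (383, 89), (385, 88), (387, 89), (389, 85), (391, 86), (393, 87)]Traceback (most recent call last):
  File "<string>", line 8, in <module>
    u=np.where(g[v,200:420]>240)[0]+200; print(v,u.min(),u.max())
                                                 ~~~~~^^
    return umr_minimum(a, axis, None, out, keepdims, initial, where)
ValueError: zero-size array to reduction operation minimum which has no identity
```

```bash
cat >> h.py <<'E'
def chk(z):
    i=P('wrist'); p0=monitor.get_state()['position']; w=viewer.get_image('wrist'); g=w.min(2)
    C=np.array([.5498,.2575]);a=np.radians(30);X=np.array([np.cos(a),np.sin(a)]);Y=np.array([-X[1],X[0]])
    def cl(u,v,z): p=onz('w',(u,v),z,i)[:2]-C; return np.round([p@X,p@Y],4)
    print('tcp',np.round([(p0[:2]-C)@X,(p0[:2]-C)@Y,p0[2]],4))
    for v in (175,190,200):
        u=np.where(g[v,220:400]>205)[0]+220
        if len(u): print(v,u.min(),u.max(),cl((u.min()+u.max())/2,v,z),'w',(cl(u.max()+.5,v,z)-cl(u.min()-.5,v,z))[0])
    b=g[90:260,310:325].mean(1); print('head end v',90+np.where(b>205)[0].min() if (b>205).any() else None, g[90:200:6,317].tolist())
    return i,cl,g
E
python3 -c "
from h import *
i,cl,g=chk(monitor.get_state()['position'][2]+.0147)
print('notch edges',cl(261.5,115,.033),cl(358.5,115,.033))
tc(.0027,.034,.045)
"
```

```text
tcp [0.0012 0.029  0.0589]
175 269 361 [-0.001   0.0836] w 0.0288
190 268 361 [-0.0011  0.0789] w 0.029500000000000002
200 269 360 [-0.0011  0.0757] w 0.0291
head end v 172 [177, 180, 146, 102, 108, 106, 105, 107, 104, 103, 104, 103, 101, 99, 241, 252, 252, 252, 252]
notch edges [-0.0194  0.1   ] [0.0186 0.0999]
tcp in case 0.0016 0.0292
pose [0.5366 0.2836 0.0602] [176.61   2.92 119.87] clk 20.2 grip 0.029 F [-0.5  0.  -0.8]
yawcmd -0.33 delta after yaw [0.0055 0.0002 0.015 ]
```

servo_tool([
  {"delta_pos": [0.0035,0.0005,0.008],"yaw": 0,"gripper": 0.02},
  {"delta_pos": [0.003,0,0.008],"yaw": 0,"gripper": 0.02},
])

```text
clock: 20.37
position: [0.5367, 0.2886, 0.0462]
ee_rot: [176.4, 3.0, 119.7]
ft_force: [-0.9, 0.3, -1.5]
grip_width: 0.0296
```

```bash
python3 -c "
from h import *
i,cl,g=chk(monitor.get_state()['position'][2]+.0147)
for v in (100,): print([(u,int(g[v-3:v+4,u].mean())) for u in list(range(244,272,2))+list(range(350,376,2))])
tc(.0027,.034,.03,120)
"
```

```text
tcp [0.0042 0.0335 0.0462]
175 269 361 [0.0021 0.0881] w 0.0288
190 268 361 [0.002  0.0834] w 0.0295
200 269 360 [0.0019 0.0802] w 0.0291
head end v 172 [52, 56, 168, 178, 180, 104, 104, 105, 108, 102, 102, 100, 102, 98, 241, 252, 252, 252, 252]
[(244, 112), (246, 111), (248, 110), (250, 109), (252, 110), (254, 110), (256, 110), (258, 111), (260, 110), (262, 110), (264, 111), (266, 109), (268, 110), (270, 109), (350, 103), (352, 104), (354, 104), (356, 102), (358, 103), (360, 101), (362, 102), (364, 100), (366, 102), (368, 102), (370, 99), (372, 102), (374, 103)]
tcp in case 0.0038 0.034
pose [0.5361 0.2888 0.0448] [176.45   2.95 119.76] clk 20.42 grip 0.0291 F [ 0.  -0.2 -2.2]
yawcmd -0.24 delta after yaw [ 0.0008 -0.002   0.0147]
```

servo_tool([
  {"delta_pos": [0.0,-0.0027,0.006],"yaw": -0.3,"gripper": 0.02},
  {"delta_pos": [0,-0.0005,0.006],"yaw": 0,"gripper": 0.02},
])

```text
clock: 20.58
position: [0.5346, 0.2876, 0.033]
ee_rot: [176.4, 3.0, 120.1]
ft_force: [0.4, 0.6, -1.3]
grip_width: 0.0289
```

```bash
python3 -c "
from h import *
i,cl,g=chk(monitor.get_state()['position'][2]+.0147)
for v in (125,140): print([(u,int(g[v-3:v+4,u].mean())) for u in list(range(244,272,2))+list(range(352,382,2))])
tc(.0018,.034,.021,120)
"
```

```text
tcp [0.0019 0.0337 0.033 ]
175 269 361 [-0.0006  0.0884] w 0.0288
190 268 361 [-0.0007  0.0837] w 0.0295
200 269 360 [-0.0007  0.0804] w 0.0291
head end v 173 [55, 51, 137, 172, 177, 113, 101, 101, 100, 96, 99, 98, 93, 95, 239, 252, 251, 251, 251]
[(244, 125), (246, 126), (248, 125), (250, 124), (252, 123), (254, 123), (256, 115), (258, 48), (260, 68), (262, 117), (264, 119), (266, 118), (268, 115), (270, 117), (352, 91), (354, 90), (356, 88), (358, 87), (360, 88), (362, 68), (364, 27), (366, 19), (368, 21), (370, 33), (372, 76), (374, 82), (376, 82), (378, 82), (380, 81)]
[(244, 124), (246, 126), (248, 123), (250, 124), (252, 122), (254, 121), (256, 117), (258, 66), (260, 48), (262, 109), (264, 119), (266, 118), (268, 118), (270, 117), (352, 90), (354, 91), (356, 89), (358, 88), (360, 86), (362, 53), (364, 20), (366, 20), (368, 20), (370, 54), (372, 82), (374, 84), (376, 82), (378, 82), (380, 82)]
tcp in case 0.0016 0.0337
pose [0.5343 0.2874 0.0319] [176.41   2.98 120.1 ] clk 20.63 grip 0.0297 F [-0.3  0.  -2.4]
yawcmd 0.1 delta after yaw [ 0.0009 -0.0004  0.0109]
```

servo_tool([
  {"delta_pos": [0,-0.0003,0.004],"yaw": 0,"gripper": 0.02},
  {"delta_pos": [0,-0.0002,0.003],"yaw": 0,"gripper": 0.02},
])

```text
clock: 20.8
position: [0.5345, 0.2872, 0.0246]
ee_rot: [176.4, 3.0, 120.1]
ft_force: [0.3, -0.3, -1.3]
grip_width: 0.0292
```

servo_tool([
  {"delta_pos": [0,0,0.0015],"yaw": 0,"gripper": 0.02},
])

```text
clock: 20.88
position: [0.5345, 0.2872, 0.0227]
ee_rot: [176.4, 3.0, 120.1]
ft_force: [0.3, 0.4, -1.2]
grip_width: 0.0291
```

servo_tool([
  {"delta_pos": [0,0,0.001],"yaw": 0,"gripper": 0.02},
])

```text
clock: 20.97
position: [0.5346, 0.2872, 0.0214]
ee_rot: [176.4, 3.0, 120.1]
ft_force: [-0.5, -0.6, -1.9]
grip_width: 0.0293
```

servo_tool([
  {"delta_pos": [0,0,0.0008],"yaw": 0,"gripper": 0.02},
])

```text
clock: 21.05
position: [0.5347, 0.2872, 0.0205]
ee_rot: [176.4, 3.0, 120.1]
ft_force: [1.2, -0.3, -0.2]
grip_width: 0.0295
```

Contact is just starting (force −0.2 vs −1.3). One or two more small steps, then release.

servo_tool([
  {"delta_pos": [0,0,0.0006],"yaw": 0,"gripper": 0.02},
])

```text
clock: 21.13
position: [0.5348, 0.2873, 0.0199]
ee_rot: [176.4, 3.0, 120.1]
ft_force: [-0.4, -0.0, -1.0]
grip_width: 0.0293
```

servo_tool([
  {"delta_pos": [0,0,0],"yaw": 0,"gripper": 0.0315},
  {"delta_pos": [0,0,0],"yaw": 0,"gripper": 0.035},
  {"delta_pos": [0,0,0],"yaw": 0,"gripper": 0.04},
  {"delta_pos": [0,0,0],"yaw": 0,"gripper": 0.044},
])

```text
clock: 21.47
position: [0.5355, 0.2874, 0.0207]
ee_rot: [176.3, 3.0, 120.1]
ft_force: [-0.2, -0.2, 0.5]
grip_width: 0.044
```

servo_tool([
  {"delta_pos": [0,0,-0.008],"yaw": 0,"gripper": 0.046},
  {"delta_pos": [0,0,-0.02],"yaw": 0,"gripper": 0.046},
  {"delta_pos": [0,0,-0.03],"yaw": 0,"gripper": 0.046},
  {"delta_pos": [0,0,-0.03],"yaw": 0,"gripper": 0.046},
  {"delta_pos": [0,0,-0.03],"yaw": 0,"gripper": 0.046},
  {"delta_pos": [0,0,0],"yaw": 0,"gripper": 0.046},
])

```text
clock: 21.97
position: [0.5242, 0.2885, 0.1446]
ee_rot: [176.5, 3.0, 120.1]
ft_force: [0.9, -0.3, 0.5]
grip_width: 0.0459
```

```bash
python3 -c "
from h import *
i=P('wrist'); w=viewer.get_image('wrist'); cv2.imwrite('pics/w12.png',w[:,:,::-1]); g=w.min(2); print(monitor.get_state()['position'])
C=np.array([.5498,.2575]);a=np.radians(30);X=np.array([np.cos(a),np.sin(a)]);Y=np.array([-X[1],X[0]])
def cl(u,v,z): p=onz('w',(u,v),z,i)[:2]-C; return np.round([p@X,p@Y],4)
m=(g>235).astype(np.uint8); n,l,st,c=cv2.connectedComponentsWithStats(m)
for k in range(1,n):
  if st[k,4]>150:
    x,y,ww,h=st[k,:4]; print(st[k],c[k]); 
    for v in (y+4,y+h-6):
      u=np.where(l[v]==k)[0]; print(v,cl(u.min()-.5,v,.035),cl(u.max()+.5,v,.035))
    print('ends',cl(x+ww/2,y,.035),cl(x+ww/2,y+h,.035))
"
```

```text
[0.52378886 0.28821271 0.14229686]
[ 293  147   48  107 3642] [315.84596376 202.02828116]
151 [-0.015   0.0865] [0.0143 0.0864]
248 [-0.0151  0.0237] [0.0147 0.0232]
ends [-0.0001  0.0889] [0.0005 0.0192]
[305 372  20  18 320] [314.5    380.3375]
376 [-0.0081 -0.0774] [ 0.0068 -0.078 ]
384 [-0.0081 -0.0845] [ 0.0061 -0.0851]
ends [-0.0003 -0.0742] [-0.0002 -0.0903]
```

The probe sits in the notches: x ≈ 0, origin y ≈ 0.019, foot end y ≈ −0.090 in the case frame, and the sizes match at the expected height. Back off, then check lid, holder and bystanders by comparing pictures.

servo_tool([
  {"delta_pos": [0,0,-0.03],"yaw": 0,"gripper": 0.046},
  {"delta_pos": [0,0,-0.03],"yaw": 0,"gripper": 0.046},
  {"delta_pos": [0,-0.02,-0.03],"yaw": 0,"gripper": 0.046},
  {"delta_pos": [-0.02,-0.03,0],"yaw": 0,"gripper": 0.046},
  {"delta_pos": [-0.02,-0.03,0],"yaw": 0,"gripper": 0.046},
  {"delta_pos": [-0.02,-0.02,0],"yaw": 0,"gripper": 0.046},
  {"delta_pos": [0,0,0],"yaw": 0,"gripper": 0.046},
])

```text
clock: 22.6
position: [0.4566, 0.185, 0.2313]
ee_rot: [176.8, 3.0, 120.4]
ft_force: [0.4, 0.4, 0.6]
grip_width: 0.0459
```

```bash
python3 -c "
from h import *
s=viewer.get_image('side')[:,:,::-1]; t=viewer.get_image('top')[:,:,::-1]; cv2.imwrite('pics/sf.png',s); cv2.imwrite('pics/tf.png',t)
to(.5,.2,.2)
s0=cv2.imread('pics/s9.png'); so=cv2.imread('pics/side0.png'); t0=cv2.imread('pics/top0.png')
d=lambda a,b,x0,y0,x1,y1: (np.abs(a[y0:y1,x0:x1].astype(int)-b[y0:y1,x0:x1]).max(2)>40).sum()
print('lid tab/side vs s9', d(s,s0,275,140,345,215),'cup foot/rim vs start',d(s,so,300,335,345,375),d(t,t0,385,250,435,300),'bottle',d(s,so,385,315,420,365),'jar',d(s,so,375,272,405,310),'basket',d(s,so,355,215,410,268))
a=P('side'); H=np.array([.5498+.061*.866,.2575+.061*.5]); 
for th in (1.55,1.75): print(th,proj('s',[*(H-np.cos(th)*.154*np.array([.866,.5])),.045+.154*np.sin(th)],a))
m=(s[130:200,270:350].min(2)>130).astype(np.uint8); n,l,st,c=cv2.connectedComponentsWithStats(m)
for k in range(1,n):
  if st[k,4]>15: print(st[k],c[k]+[270,130])
"
```

```text
pose [0.458  0.1872 0.2312] [176.72   2.92 120.34] clk 22.7 grip 0.0459 F [1.  0.5 0.4]
yawcmd 0 delta after yaw [-0.0086  0.0408  0.0341]
lid tab/side vs s9 580 cup foot/rim vs start 0 2498 bottle 0 jar 0 basket 0
1.55 [291.7171684  160.22440828]
1.75 [298.76474672 157.92382124]
[  7  22  45  27 157] [298.21656051 162.77070064]
[ 3 60 19 10 35] [282.05714286 194.31428571]
```

```bash
python3 -c "
import cv2
a=cv2.imread('pics/s1.png').mean(2); b=cv2.imread('pics/sf.png').mean(2)[140:260,200:440]
for v in (14,18,22): print(v,a[v,88:112].astype(int).tolist(),'\n  ',b[v,88:112].astype(int).tolist())
"
```

```text
14 [81, 82, 82, 82, 81, 81, 82, 82, 108, 158, 148, 173, 186, 187, 195, 160, 82, 81, 82, 81, 81, 81, 82, 81] 
   [81, 82, 80, 81, 81, 81, 80, 82, 107, 156, 147, 171, 184, 186, 195, 159, 81, 81, 80, 82, 80, 81, 81, 81]
18 [82, 82, 81, 82, 82, 82, 82, 86, 112, 148, 147, 147, 146, 142, 115, 101, 82, 82, 82, 81, 81, 81, 81, 82] 
   [81, 81, 80, 81, 81, 81, 81, 85, 112, 146, 146, 146, 145, 140, 114, 101, 81, 80, 81, 80, 81, 81, 81, 81]
22 [149, 158, 148, 127, 74, 82, 81, 97, 135, 147, 146, 146, 146, 142, 107, 77, 82, 82, 82, 82, 81, 82, 81, 81] 
   [147, 157, 147, 127, 74, 81, 82, 96, 134, 145, 144, 145, 145, 141, 107, 76, 81, 80, 81, 81, 81, 81, 81, 81]
```

The lid's tab is pixel-for-pixel where it was after opening, so I'm handing in.

```bash
python3 -c "
from station import env
print(env.sign_off())"
```

```text
the job is handed in; nothing more can be done
None
```

The water probe is stowed in the open case, and the job was handed in at about 23 s on the robot's clock. The hand-in reported no verdict.

**What I did:** I opened the lid by its tab until it leaned on its stop and drew the probe out of the holder by its head. I then swivelled it down flat onto the mat, let go, gripped it again near its balance point and laid it in the notches.

**Last checks:**
- **Probe:** in the case frame it lies at x ≈ 0 with its origin at y ≈ +0.019 m and foot end at y ≈ −0.090 m. It is parallel to the case to well under 1°. The head and guard measured their true sizes at the stowed height, so both ends are down.
- **Lid:** the tab shows the same pixel pattern as right after opening, close to where the 1.75 rad stop should put it.
- **Holder, bottle, jar and basket:** the side view shows no change from the start at any of them.

**What failed or disagreed:**
- **Holder, top view:** the comparison showed the whole patch changed. I put this down to the arm or lighting without confirming it, and relied on the side view.
- **Tool tilt:** the tool drifted to about 5° off vertical during the run, and I could not correct it. The grasps and the placing still worked.
- **Foot contact:** the first touch of the foot on the mat gave about 37 N at the wrist, and the final set-down on the mat about 28 N. Both were relieved at once.

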